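Sort the checked bearing housings into their nest racks

ROBOT

A 7-joint arm with a two-finger parallel gripper is mounted at the origin on the work surface. World frame = base frame: x ahead of the robot, y to its left, z up, the work surface at z = 0. Lengths are in m, angles in rad, forces in N, time in s.
With the tool pointing down it reaches from about 0.425 to 0.925 m from the base axis. Payload 6.8 kg.
Tool frame: the origin (TCP) lies midway between the tips of the shut fingers; the grasp point (between the pads) lies 19 mm behind it (bot.pinch_z is the distance from the TCP to the grasp point, in m); x points along the fingers, y is the direction in which the jaws open and shut, and the axes are right-handed (so a half turn about x gives the same grasp; the last joint's range is limited). The gripper opens to 85 mm and grips with 20 to 120 N. Pads are 22 mm wide; open, the fingers measure 114 mm over their backs; the gripper's body (76 mm by 85 mm) begins 54 mm behind the grasp point. The pads swing forward as they close: fully open they stand 13 mm farther back than shut.
Start: joints at [1.203, 0.477, 0.022, 1.555, -0.011, 1.109, -0.083], TCP at [0.173, -0.652, 0.231] pointing down, gripper open.
Joint ranges: [-2.96, 2.96], [-0.34, 2.1], [-1.41, 1.46], [0.24, 2.44], [-1.37, 4.51], [0.17, 1.92], [-2.96, 2.96]. Speed limits (rad/s): [2.39, 2.39, 3.14, 3.14, 3.14, 3.14, 3.14].

INTERFACE

Orientations are given as a unit quaternion [w, x, y, z].
In Python, from station import bot gives the robot as it stands. The module is installed in compiled form; this text tells all that it offers.
- The arm moves only by the tool step_arm, never from a script. Its argument "plan" is a list of rows, each a list of 6 numbers: the shift along the tool's x, y, z in units of 40 mm (1.0 is 40 mm), then the turn, a rotation vector about the tool's x, y, z in units of 360 degrees (1.0 is 360 degrees). In form: [[dx, dy, dz, ax, ay, az], ...]. A call has 1 to 8 rows; each row shifts and turns the commanded pose from where the row before left it, along the tool's axes as they then stand; what a row does not reach is not made up. A row lasts 1/8 s, in which the tool goes at most 62.5 mm and 10.7 degrees, less where a joint would pass 70% of its speed; a pose out of reach is approached as far as the arm can. A call with a number of a shift or a turn outside -1 to 1 is refused whole. A call with a gripper value outside its range is refused whole. "fingers" is the closure, from -1 (fully open) to 1 (shut), set as the call begins (left out, the last holds). The fingers move at their own pace and stop on an object; "force" is the grip in N (left out, the last holds). Time passes only in rows, so rows that do not move let the fingers close. It gives the time, the measured TCP pose, the force and the opening at its end, in the units of the state.
- bot.get_obs(): the state, without advancing time (a new reading comes with each control period).
- bot.read_camera(name): name is "side" or "top"; returns (picture, depth): 384x512x3 uint8, red, green, blue; 384x512 float32, m along the optical axis (not along the pixel's ray), 0 where there is no reading.
- bot.camera_model(name): a dict with "mtx" (3x3 intrinsics, pixels), "origin" and "rotation" of the camera in the world. Camera axes: x right, y up, looking along -z (the intrinsics and any distortion apply to the point x, -y, -z); pixel columns grow to the right and rows downward; lengths in m; the calibration is good to about 2 mm. A picture is of the moment at which its call begins. camera_model takes no time and is no camera call.
- bot.hand_in(): hands the job in, once; it reports no verdict.
The state is a dict: "t": time; "q": joint angles; "joint_vel": joint speeds; "joint_torque": joint torques, N m; "eef_pos": TCP position; "tool_rot": TCP orientation; "contact_force": force on the tool from outside, world axes, zero at the start; "torque": the same for the moment, N m; "gripper_width": opening from 0.0 (shut) to 1.0 (fully open).
Only numpy, scipy, OpenCV 4.12 (cv2) and the standard library are available. Lean on these libraries where they do the work, as an engineer would, in place of code of your own. Each camera call takes 0.05 s, during which the arm holds its last target.

TASK

The two bearing housings in the middle of the bench have been checked: one tag bears a round dot (pass), the other a straight bar (reject). Slide each housing into either nest of the rack whose sign bears the same mark, past the nest's sprung roller and fully home against the stop, so that it presses in the switch pin there. The stops are set to different depths: feel for them, do not knock them out of their setting, and leave the things lying about on the bench where they are.

Things in the scene. Friction and masses are not known exactly. Their poses are not given: they have to be found in the camera images.
- dot_housing: Flat cast-aluminium bearing housing, its cream 40 mm tag bearing a dark round dot. Rounded block 90 (its x) by 76 (its y) by 18 mm, corner radius 8; 22 mm high with cap and tag; 0.25 to 0.48 kg. Lies flat on the bench, friction about 0.6. Origin: centre of the underside. Either end may go first. At the start its x lies along world y within 20 degrees.
- bar_housing: Flat cast-aluminium bearing housing, its cream 40 mm tag bearing one straight dark bar. Rounded block 90 (its x) by 76 (its y) by 18 mm, corner radius 8; 22 mm high with cap and tag; 0.25 to 0.48 kg. Lies flat on the bench, friction about 0.6. Origin: centre of the underside. Either end may go first. At the start its x lies along world y within 20 degrees.
- left_rack: Plywood nest rack fixed on the bench, left side, mouths facing the bench's middle. Origin: bench level, between its two nests; x = slide-in direction, z up. Nest a at y = +50 mm, b at y = -50 mm, each 80 mm wide between fences (20 mm wide, 20.5 high, x = 0 to 80); flared lead-ins reach to x = -18, mouth 98 mm wide there. The bench is the floor. Back board 18 mm high, x = 80 to 155.
- right_rack: Twin rack, right side: same sizes and axes in its own frame. In both, strips on the fences overhang nests 4.5 mm a side at 20.5 mm height: slide in, don't lower in. A sprung brass roller (x = 22 mm) stands 6 mm out of each outer fence: 4 to 12 N to push past, 15 to 50 mm before home. The stop's face is set anywhere at x = 40 to 60 mm, per rack, not reported: feel for it.
- left_switch_a (a joint): Part-present switch pin in the stop of nest a of the left rack (the nest nearer the robot): brass, 8 mm thick, on the nest's centre line 9 mm above the bench. 0 = out, 4 mm proud of the stop's face; 0.004 = pressed flush by a housing that is home (joint value in m). Its spring is weak, under 1 N: a housing stays where it is left. It tells nothing of where the stop is set.
- left_switch_b (a joint): Part-present switch pin in the stop of nest b of the left rack (the nest farther from the robot): brass, 8 mm thick, on the nest's centre line 9 mm above the bench. 0 = out, 4 mm proud of the stop's face; 0.004 = pressed flush by a housing that is home (joint value in m). Its spring is weak, under 1 N: a housing stays where it is left. It tells nothing of where the stop is set.
- right_switch_a (a joint): Part-present switch pin in the stop of nest a of the right rack (the nest farther from the robot): brass, 8 mm thick, on the nest's centre line 9 mm above the bench. 0 = out, 4 mm proud of the stop's face; 0.004 = pressed flush by a housing that is home (joint value in m). Its spring is weak, under 1 N: a housing stays where it is left. It tells nothing of where the stop is set.
- right_switch_b (a joint): Part-present switch pin in the stop of nest b of the right rack (the nest nearer the robot): brass, 8 mm thick, on the nest's centre line 9 mm above the bench. 0 = out, 4 mm proud of the stop's face; 0.004 = pressed flush by a housing that is home (joint value in m). Its spring is weak, under 1 N: a housing stays where it is left. It tells nothing of where the stop is set.
- left_stop (a joint): How far the left rack's stop bar (aluminium, bridging both nests, two black clamp knobs 46 mm high) has been knocked back from its setting, in m: 0 at the start and to be left so. It is held by friction under the knobs and slips if a housing is rammed against it with about 30 N. It tells nothing of where the stop is set.
- right_stop (a joint): How far the right rack's stop bar (aluminium, bridging both nests, two black clamp knobs 46 mm high) has been knocked back from its setting, in m: 0 at the start and to be left so. It is held by friction under the knobs and slips if a housing is rammed against it with about 30 N. It tells nothing of where the stop is set.
- dot_sign: Flat cream plate, 60 mm square, with a dark round dot (pass), lying in the middle of one rack's back board, 115 mm along x from that rack's origin; origin: centre of its underside. It says which housings belong in that rack; the two signs change places.
- bar_sign: Flat cream plate, 60 mm square, with one straight dark bar (reject), lying in the middle of one rack's back board, 115 mm along x from that rack's origin; origin: centre of its underside. It says which housings belong in that rack; the two signs change places.
- screwdriver: Bystander: black-handled screwdriver, 170 mm, lying beyond the work; leave alone.
- screw_tin: Bystander: small steel bowl, 72 mm across, 45 mm high, beyond the work; leave alone.
- try_square: Bystander: try square, 90 mm dark wooden stock and 120 mm steel blade, lying beyond the work; leave alone.

How it is judged:
By the outcome, as a careful person would: the job done as asked, in the order asked, and still so for the second after the job is handed in, with the robot touching nothing.
It also fails if it takes over 54 s, if anything falls off the work surface, if the arm or the gripper's body presses on something with over 40 N, if the wrist force passes 120 N, or if a joint passes its speed limit or range.

## Working session

There is one attempt and no reset: what is moved stays moved. The work goes in short steps, Python scripts to look and compute and a tool call to move; the robot and the scene stay as the last step left them, time stands still between calls to the robot, and variables do not carry over. Pictures are saved under pics/ and viewed, and the job is handed in when it is done.

Besides the shell and the picture viewer there is one more tool, called after "Emit:" as name(argument=value, ...), one argument or row to a line, values as JSON. step_arm: Moves the arm, as the interface text tells. Shifts and turns lie within -1 to 1; 1 stands for 40 mm of shift or 360 degrees of turn. Its arguments: {"type":"object","properties":{"plan":{"type":"array"},"fingers":{"type":"number"},"force":{"type":"number"}},"required":["plan"]}

```bash
mkdir -p pics && python3 - <<'E'
from station import bot
import cv2, numpy as np
print(bot.get_obs()); print(bot.pinch_z)
for n in("top","side"):
    p,d=bot.read_camera(n); cv2.imwrite(f"pics/{n}0.png",p[:,:,::-1]); np.save(f"{n}_d.npy",d); np.save(f"{n}_p.npy",p)
    print(n,bot.camera_model(n))
E
```

```text
{'t': 0.0, 'q': array([ 1.20292047,  0.47781937,  0.02233531,  1.5564423 , -0.0115405 ,
        1.10932895, -0.08307596]), 'joint_vel': array([ 0.00040351,  0.00176002, -0.0008861 ,  0.00101196, -0.00028547,
       -0.00061339,  0.00194202]), 'joint_torque': array([ 4.94005362e-04, -5.96433985e+01,  1.60799235e+00, -2.81189543e+01,
        1.24898111e-02,  9.30912240e-03, -7.63472656e-06]), 'eef_pos': array([ 0.17322827, -0.65177277,  0.23031658]), 'tool_rot': array([-0.09094751, -0.70102745, -0.09224777,  0.70126986]), 'contact_force': array([ 0.44674721, -1.20770516, -0.50911685]), 'torque': array([0.01800704, 0.05627568, 0.00524901]), 'gripper_width': 0.9991904631839652}
0.0187
top {'mtx': array([[452.86582168,   0.        , 244.64055007],
       [  0.        , 452.86582168, 194.97254063],
       [  0.        ,   0.        ,   1.        ]]), 'origin': array([ 0.40960652, -0.01453176,  1.29927094]), 'rotation': array([-0.69733766, -0.068816  ,  0.0690341 ,  0.71008368])}
side {'mtx': array([[355.15222626,   0.        , 256.6201869 ],
       [  0.        , 355.15222626, 193.45475883],
       [  0.        ,   0.        ,   1.        ]]), 'origin': array([-0.03773058,  0.63507298,  0.63002893]), 'rotation': array([-0.34420463, -0.20006934,  0.43853099,  0.8057208 ])}
```

View pics/top0.png

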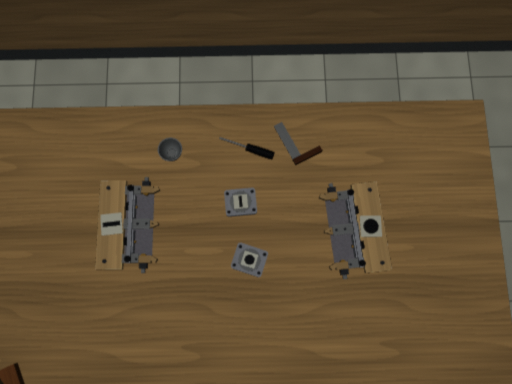

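View pics/side0.png

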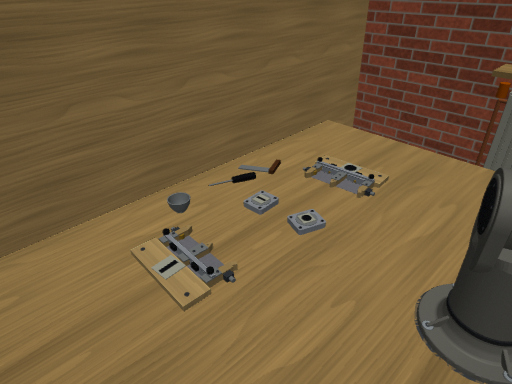

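The top view shows the bar sign on the left rack at (111,223) and the dot sign on the right rack at (371,226). The bar housing is at (241,202) and the dot housing at (250,260). Next I'll measure them.

```bash
cat > h.py <<'E'
import numpy as np, cv2
from scipy.spatial.transform import Rotation as R
from station import bot
def cam(n):
    m=bot.camera_model(n); q=m['rotation']; return m['mtx'],m['origin'],R.from_quat([q[1],q[2],q[3],q[0]]).as_matrix()
def ray(n,uv,z):
    K,o,M=cam(n); uv=np.atleast_2d(uv).astype(float)
    r=np.c_[(uv[:,0]-K[0,2])/K[0,0],-(uv[:,1]-K[1,2])/K[1,1],-np.ones(len(uv))]@M.T
    return o+r*((z-o[2])/r[:,2])[:,None]
def cloud(n,d):
    K,o,M=cam(n); v,u=np.mgrid[:384,:512]
    c=np.stack([(u-K[0,2])/K[0,0]*d,-(v-K[1,2])/K[1,1]*d,-d],-1)
    return c@M.T+o
E
python3 - <<'E'
from h import *
p=np.load('top_p.npy');d=np.load('top_d.npy')
P=cloud('top',d)
K,o,M=cam('top');print(M)
# top crop upsampled
for nm,(r0,r1,c0,c1) in dict(L=(165,285,85,175),M=(180,285,210,285),R=(170,285,315,400)).items():
    cv2.imwrite(f'pics/c{nm}.png',cv2.resize(p[r0:r1,c0:c1,::-1],None,fx=5,fy=5,interpolation=cv2.INTER_CUBIC))
print('bench z',np.median(P[300:340,200:400,2]))
for nm,(r0,r1,c0,c1) in dict(bar=(180,225,215,268),dot=(235,285,225,275)).items():
    z=P[r0:r1,c0:c1,2]; m=(z>0.009)
    n,l,s,c=cv2.connectedComponentsWithStats(m.astype(np.uint8)); k=1+np.argmax(s[1:,4]); mm=l==k
    ys,xs=np.nonzero(mm); uv=np.c_[xs+c0,ys+r0]
    w=ray('top',uv,0.018)[:,:2]
    rect=cv2.minAreaRect((w*1000).astype(np.float32)); print(nm,len(w),w.mean(0),rect, np.median(z[mm]))
E
```

```text
[[-0.01796909  0.98083489 -0.19401039]
 [-0.99983749 -0.01790896  0.002064  ]
 [-0.00145008  0.19401595  0.9809973 ]]
bench z 0.0002150995045023807
bar 824 [ 0.64538072 -0.00361069] ((645.529296875, -3.5933151245117188), (77.32418823242188, 89.8960189819336), 4.264599800109863) 0.01930452854157927
dot 875 [ 0.48002557 -0.02581944] ((479.6923828125, -26.814598083496094), (91.79638671875, 75.89892578125), 70.66876983642578) 0.019497569561020445
```

```bash
ls pics
```

```text
cL.png
cM.png
cR.png
side0.png
top0.png
```

View pics/cL.png

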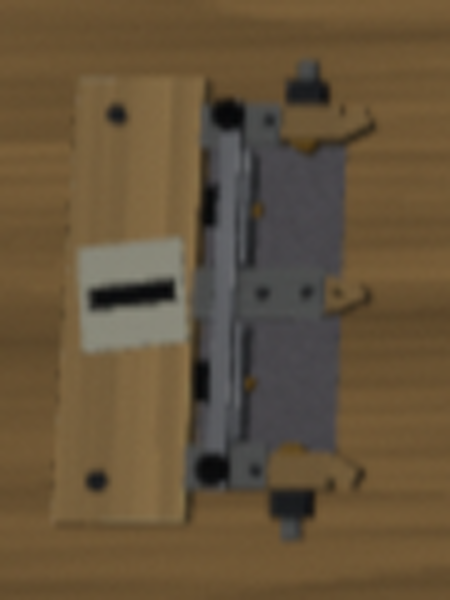

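View pics/cR.png

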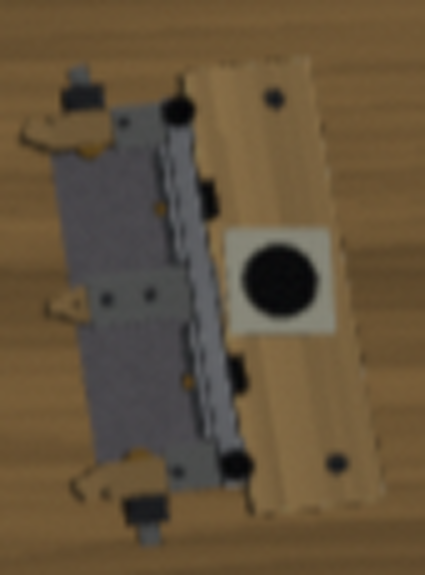

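View pics/cM.png

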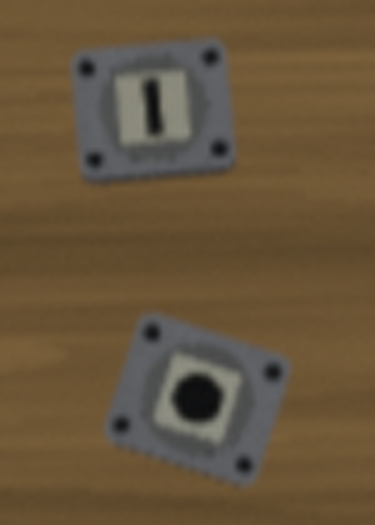

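```bash
cat > rack.py <<'E'
from h import *
from scipy.optimize import minimize
p=np.load('top_p.npy');d=np.load('top_d.npy');P=cloud('top',d)
hsv=cv2.cvtColor(p,cv2.COLOR_RGB2HSV)
def rack(c0,c1,r0,r1,s):
    # sign: bright, low saturation
    sub=hsv[r0:r1,c0:c1]; m=((sub[...,1]<75)&(sub[...,2]>125)).astype(np.uint8)
    n,l,st,c=cv2.connectedComponentsWithStats(m); k=1+np.argmax(st[1:,4]); 
    ct,_=cv2.findContours((l==k).astype(np.uint8),cv2.RETR_EXTERNAL,cv2.CHAIN_APPROX_NONE)
    w=ray('top',ct[0][:,0]+[c0,r0],0.020)[:,:2]; rc=cv2.minAreaRect((w*1000).astype(np.float32)); print('sign',st[k,4],rc)
    return np.array(rc[0])/1000
sl=rack(85,125,205,245,1); sr=rack(355,392,205,250,-1)
def hole(c,r,z=.018,w=3):
    s=255.-p[r-w:r+w+1,c-w:c+w+1].mean(-1); s-=np.percentile(s,60); s=np.clip(s,0,None)
    y,x=np.mgrid[-w:w+1,-w:w+1]; return ray('top',[c+(s*x).sum()/s.sum(),r+(s*y).sum()/s.sum()],z)[0,:2]
for nm,hs,kn in (('L',[(108,188),(104,261)],[(131,188),(127,259)]),('R',[(370,190),(382,263)],[(351,192),(362,263)])):
    a,b=[hole(*h) for h in hs]; k1,k2=[hole(*h,z=.046,w=4) for h in kn]
    for u,v in((a,b),(k1,k2)): e=u-v; print(nm,u,v,'mid',(u+v)/2,'yaw of rack y-axis deg',np.degrees(np.arctan2(e[1],e[0])),np.linalg.norm(e))
E
python3 rack.py
python3 - <<'E'
from h import *
d=np.load('top_d.npy');P=cloud('top',d)
for nm,(r0,r1,c0,c1) in dict(L=(165,285,85,165),R=(170,285,318,400)).items():
    z=P[r0:r1,c0:c1]
    for zl,zh in((.012,.0192),):
        m=(z[...,2]>.012)
        im=np.clip(z[...,2]/.05*255,0,255).astype(np.uint8)
        cv2.imwrite(f'pics/h{nm}.png',cv2.resize(im,None,fx=5,fy=5,interpolation=cv2.INTER_NEAREST))
E
```

```text
sign 320 ((586.9404907226562, 364.76275634765625), (60.830867767333984, 60.36518478393555), 5.3533935546875)
sign 209 ((566.399169921875, -372.79620361328125), (60.64750289916992, 57.12714767456055), 88.95799255371094)
L [0.69240612 0.37800891] [0.48225194 0.38095936] mid [0.58732903 0.37948414] yaw of rack y-axis deg -0.8043497839367972 0.21017488999842632
L [0.68504627 0.30623116] [0.48574988 0.30847966] mid [0.58539808 0.30735541] yaw of rack y-axis deg -0.6463939621521494 0.19930908035972572
R [ 0.67310676 -0.37812294] [ 0.46382304 -0.39811809] mid [ 0.5684649  -0.38812051] yaw of rack y-axis deg 5.457524328752072 0.2102367244951869
R [ 0.6610384  -0.31556542] [ 0.46262884 -0.33424581] mid [ 0.56183362 -0.32490562] yaw of rack y-axis deg 5.378579760617187 0.19928700807973046
```

View pics/hL.png

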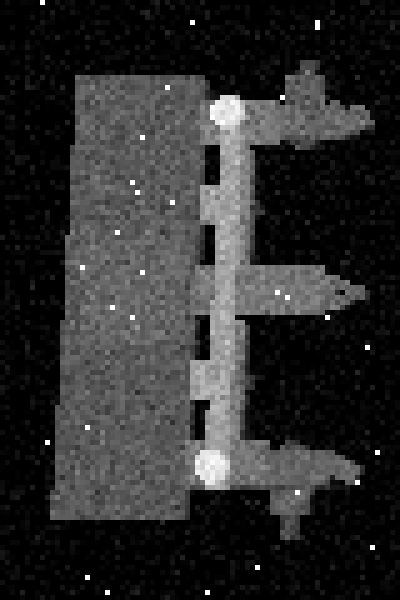

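```bash
python3 - <<'E'
from h import *
d=np.load('top_d.npy');P=cloud('top',d).reshape(-1,3)
for nm,o,x in (('L',(.5855,.2498),(.0127,.9999)),('R',(.5560,-.2588),(.0945,-.9955))):
    o=np.array(o);x=np.array(x);y=np.array([-x[1],x[0]])
    X=(P[:,:2]-o)@x; Y=(P[:,:2]-o)@y; z=P[:,2]
    for x0,x1 in((-16,-8),(-8,0),(2,10),(10,20),(28,36)):
        s=(X>x0/1e3)&(X<x1/1e3)&(abs(Y)<.04)&(z>.011)
        print(nm,x0,x1,'mid fence Y',s.sum(),(Y[s].min()*1e3).round(1),(Y[s].max()*1e3).round(1),'mean',(Y[s].mean()*1e3).round(2))
    s=(abs(Y)<.13)&(X>.09)&(X<.2)&(z>.01)&(z<.03); print('board',(X[s].max()*1e3).round(1),np.percentile(Y[s],[.5,50,99.5])*1e3)
    for sg in(1,-1):
        s=(Y*sg>.07)&(Y*sg<.115)&(X>-.03)&(X<.02)&(z>.01); print('flare tip X',sg,np.sort(X[s])[:4]*1e3)
    s=(abs(Y)<.1)&(X>.02)&(X<.09)&(z>.027); print('stop X',np.percentile(X[s],[1,50,99])*1e3)
E
```

```text
L -16 -8 mid fence Y 9 -5.6 2.3 mean -1.19
L -8 0 mid fence Y 17 -9.0 8.8 mean 0.96
L 2 10 mid fence Y 26 -14.4 10.8 mean -0.93
L 10 20 mid fence Y 37 -15.1 11.7 mean -1.5
L 28 36 mid fence Y 26 -15.0 11.3 mean -2.72
board 155.9 [-127.63390981    2.91267431  125.07353355]
flare tip X 1 [-16.78492315 -16.61671259 -14.42147147 -14.39033244]
flare tip X -1 [-18.63915115 -15.93752417 -15.81445841 -15.74955784]
stop X [39.25311062 59.55416123 75.20988683]
R -16 -8 mid fence Y 11 -3.8 5.1 mean 0.59
R -8 0 mid fence Y 18 -8.0 10.0 mean 0.44
R 2 10 mid fence Y 25 -11.8 14.4 mean 1.15
R 10 20 mid fence Y 38 -12.8 15.8 mean 0.75
R 28 36 mid fence Y 30 -12.4 14.8 mean 0.61
board 155.2 [-125.34205565   -2.50818544  127.86872107]
flare tip X 1 [-17.56387775 -16.89341657 -15.83857552 -15.60259311]
flare tip X -1 [-18.20597961 -17.12896288 -16.28289164 -15.42690944]
stop X [29.47325346 66.86219069 82.42980749]
```

```bash
cat > plan.py <<'E'
from h import *
import sys
# rack frames: origin, slide dir
RK={'L':(np.array([.5860,.2498]),np.array([.0127,.9999])),'R':(np.array([.5565,-.2588]),np.array([.0945,-.9955]))}
def rp(k,x,y):
    o,u=RK[k]; return o+u*x+np.array([-u[1],u[0]])*y
def state():
    ob=bot.get_obs(); q=ob['tool_rot']; M=R.from_quat([q[1],q[2],q[3],q[0]]).as_matrix(); return ob,M
def go(pos,yaw):
    """needed: turn about tool x (units), then shift in tool axes before turning (units)"""
    ob,M=state(); y=M[:,1]; cur=np.degrees(np.arctan2(y[1],y[0])); dy=(yaw-cur+90)%180-90
    # ideal target frame
    s=1
    ty=np.radians(cur+dy); T=np.c_[[0,0,-1],[np.cos(ty),np.sin(ty),0],np.cross([0,0,-1],[np.cos(ty),np.sin(ty),0])]
    rv=R.from_matrix(M.T@T).as_rotvec()/(2*np.pi)
    dp=np.array(pos)-ob['eef_pos']
    print('t',round(ob['t'],2),'eef',ob['eef_pos'].round(4),'F',ob['contact_force'].round(1),'w',round(ob['gripper_width'],3))
    print('M',M.round(3).tolist())
    print('cur yaw',cur.round(2),'turn deg(world)',dy.round(2),'rotvec units',rv.round(4),'shift units now-frame',(M.T@dp/.04).round(3),'target-frame',(T.T@dp/.04).round(3))
E
python3 - <<'E'
from plan import *
a=np.radians(70.67); u=np.array([np.cos(a),np.sin(a)])  # long axis, rear(+y) end
c=np.array([.4797,-.0268]); g=c+u*.030
print(g); go([*g,.10],70.67-90)
E
```

```text
[0.48963026 0.00150883]
t 0.1 eef [ 0.1733 -0.6518  0.2304] F [ 0.  -0.4  0.7] w 0.998
M [[-0.001, 0.257, -0.966], [0.002, -0.966, -0.257], [-1.0, -0.002, 0.0]]
cur yaw -75.12 turn deg(world) 55.79 rotvec units [-1.55e-01 -1.00e-04  2.00e-04] shift units now-frame [  3.282 -13.749 -11.84 ] target-frame [  3.261   2.057 -18.031]
```

Emit:
step_arm(
  plan=[
    [0.1,-1,-0.86,0,0,0],
    [0.1,-1,-0.86,0,0,0],
    [0.1,-1,-0.86,0,0,0],
    [0.1,-1,-0.86,0,0,0],
    [0.1,-1,-0.86,0,0,0],
    [0.1,-1,-0.86,0,0,0],
    [0.1,-1,-0.86,0,0,0],
    [0.1,-1,-0.86,0,0,0],
  ],
  fingers=-1,
  force=60,
)

```text
t: 1.1
eef_pos: [0.3575, -0.2707, 0.1991]
tool_rot: [-0.092, -0.701, -0.092, 0.701]
contact_force: [1.6, -0.0, 0.6]
gripper_width: 0.998
```

Emit:
step_arm(
  plan=[
    [0.2,-1,-0.86,0,0,0],
    [0.2,-1,-0.86,0,0,0],
    [0.2,-1,-0.86,0,0,0],
    [0.2,-1,-0.86,0,0,0],
    [0.2,-1,-0.86,0,0,0],
  ],
)

```text
t: 1.72
eef_pos: [0.4724, -0.0335, 0.159]
tool_rot: [-0.092, -0.701, -0.091, 0.701]
contact_force: [1.3, -1.1, -0.5]
gripper_width: 0.999
```

Emit:
step_arm(
  plan=[
    [0,0,0,-0.026,0,0],
    [0,0,0,-0.026,0,0],
    [0,0,0,-0.026,0,0],
    [0,0,0,-0.026,0,0],
    [0,0,0,-0.026,0,0],
    [0,0,0,-0.025,0,0],
  ],
)

```text
t: 2.48
eef_pos: [0.4717, -0.035, 0.159]
tool_rot: [-0.41, -0.576, -0.411, 0.576]
contact_force: [0.2, 0.2, 0.3]
gripper_width: 1.002
```

```bash
python3 - <<'E'
from plan import *
go([.4896,.0015,.06],70.67-90)
E
```

```text
t 2.48 eef [ 0.4717 -0.035   0.159 ] F [0.2 0.2 0.3] w 1.002
M [[-0.001, 0.945, -0.326], [-0.0, -0.326, -0.945], [-1.0, -0.001, 0.0]]
cur yaw -19.02 turn deg(world) -0.31 rotvec units [0.0009 0.     0.0001] shift units now-frame [ 2.476  0.127 -1.009] target-frame [ 2.476  0.12  -1.009]
```

Emit:
step_arm(
  plan=[
    [0.5,0.12,-0.5,0.001,0,0],
    [1,0,-0.5,0,0,0],
    [0.98,0,0,0,0,0],
    [0.6,0,0,0,0,0],
    [0.4,0,0,0,0,0],
    [0,0,0,0,0,0],
  ],
)

```text
t: 3.22
eef_pos: [0.4892, 0.0011, 0.0193]
tool_rot: [-0.407, -0.577, -0.408, 0.579]
contact_force: [0.5, 0.0, -0.3]
gripper_width: 1.003
```

```bash
python3 - <<'E'
from plan import *
go([.4896,.0015,-.006],70.67-90)
for n in("top","side"):
    p,d=bot.read_camera(n)
    s=p[170:300,190:310] if n=='top' else p[130:260,220:380]
    cv2.imwrite(f"pics/{n}1.png",cv2.resize(s,None,fx=4,fy=4)[:,:,::-1])
E
```

```text
t 3.23 eef [0.4892 0.0011 0.0193] F [ 0.5  0.  -0.3] w 1.003
M [[-0.002, 0.942, -0.337], [-0.0, -0.337, -0.942], [-1.0, -0.002, 0.001]]
cur yaw -19.67 turn deg(world) 0.34 rotvec units [-0.0009  0.0001  0.0003] shift units now-frame [ 0.633  0.007 -0.013] target-frame [ 0.633  0.006 -0.012]
```

View pics/side1.png

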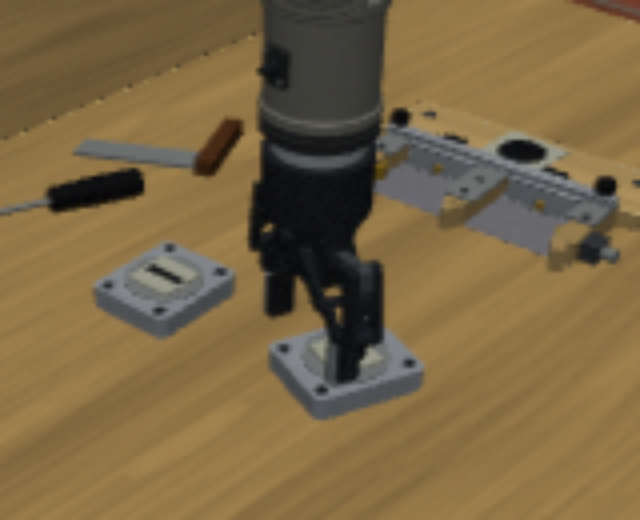

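View pics/top1.png

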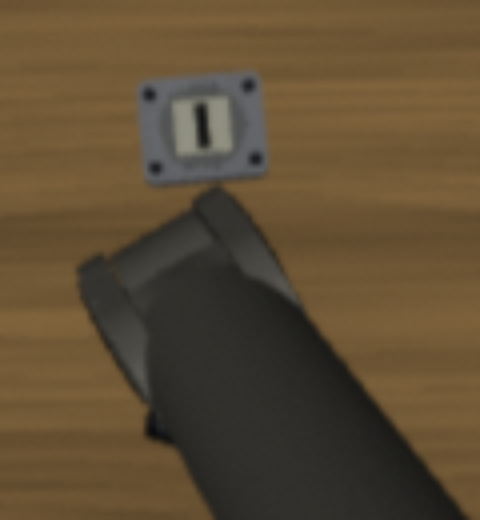

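```bash
python3 - <<'E'
from plan import *
K,o,M=cam('side')
ob,T=state()
def pr(w): c=M.T@(np.array(w)-o); return (np.array([K[0,0]*c[0]/-c[2]+K[0,2],-K[1,1]*c[1]/-c[2]+K[1,2]])-[220,130])*4
e=ob['eef_pos']
for s in(-1,1):
  for w in(-.011,.011):
    f=e+T[:,1]*s*.0425+T[:,2]*w
    print(s,w,[pr([f[0],f[1],z]).round(0) for z in(.032,.006,0)])
a=np.radians(70.67); u=np.array([np.cos(a),np.sin(a)]);v=np.array([u[1],-u[0]]);c=np.array([.4797,-.0268])
for i in(-1,1):
  for j in(-1,1): 
    k=c+u*i*.045+v*j*.038; print('corner',i,j,pr([*k,.018]).round(0))
E
```

```text
-1 -0.011 [array([323., 382.]), array([321., 412.]), array([321., 419.])]
-1 0.011 [array([351., 374.]), array([349., 404.]), array([349., 410.])]
1 -0.011 [array([266., 318.]), array([265., 346.]), array([265., 353.])]
1 0.011 [array([292., 310.]), array([291., 339.]), array([291., 346.])]
corner -1 -1 [426. 363.]
corner -1 1 [370. 309.]
corner 1 -1 [315. 397.]
corner 1 1 [264. 339.]
```

Emit:
step_arm(
  plan=[
    [0.2,0,0,0,0,0],
    [0.2,0,0,0,0,0],
    [0.22,0,0,0,0,0],
  ],
)

```text
t: 3.7
eef_pos: [0.49, 0.0011, -0.0051]
tool_rot: [0.407, 0.578, 0.407, -0.578]
contact_force: [0.6, -0.6, -0.2]
gripper_width: 0.999
```

Emit:
step_arm(
  plan=[
    [0,0,0,0,0,0],
    [0,0,0,0,0,0],
    [0,0,0,0,0,0],
    [0,0,0,0,0,0],
  ],
  fingers=1,
  force=60,
)

```text
t: 4.2
eef_pos: [0.4899, 0.0011, -0.0048]
tool_rot: [0.407, 0.578, 0.407, -0.578]
contact_force: [0.2, 0.5, -3.8]
gripper_width: 0.869
```

Emit:
step_arm(
  plan=[
    [-0.2,0,0,0,0,0],
    [-0.4,0,0,0,0,0],
    [0,0,0,0,0,0],
  ],
)

```text
t: 4.58
eef_pos: [0.4913, 0.0012, 0.021]
tool_rot: [0.408, 0.579, 0.406, -0.577]
contact_force: [-0.2, -0.6, -3.1]
gripper_width: 0.872
```

```bash
python3 - <<'E'
from plan import *
# grip point 30mm behind centre; housing front at x=-24 in nest b => centre -69, grip -99
u=RK['R'][1]; yaw=np.degrees(np.arctan2(u[1],u[0]))
print(rp('R',-.099,-.05),yaw)
go([*rp('R',-.099,-.05),.020],yaw+90)
p,d=bot.read_camera('side')
cv2.imwrite(f"pics/side2.png",cv2.resize(p[130:260,220:380],None,fx=4,fy=4)[:,:,::-1])
E
```

```text
[ 0.4973695 -0.1649705] -84.57732292905746
t 4.58 eef [0.4913 0.0012 0.021 ] F [-0.2 -0.6 -3.1] w 0.872
M [[0.003, 0.941, -0.337], [0.0, -0.337, -0.941], [-1.0, 0.003, -0.001]]
cur yaw -19.7 turn deg(world) 25.12 rotvec units [-0.0698 -0.0001 -0.0005] shift units now-frame [0.025 1.542 3.861] target-frame [ 0.026 -0.243  4.151]
```

View pics/side2.png

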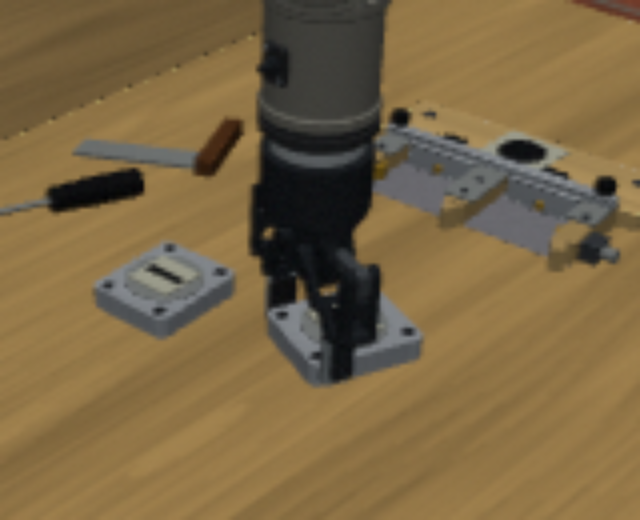

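Emit:
step_arm(
  plan=[
    [0,0,0,-0.0235,0,0],
    [0,-0.12,0.8,-0.0235,0,0],
    [0,-0.12,1,-0.023,0,0],
    [0,0,1,0,0,0],
    [0,0,0.9,0,0,0],
    [0,0,0,0,0,0],
  ],
)

```text
t: 5.38
eef_pos: [0.4791, -0.1486, 0.019]
tool_rot: [0.522, 0.476, 0.522, -0.478]
contact_force: [-0.4, 0.2, -4.6]
gripper_width: 0.875
```

```bash
python3 - <<'E'
from plan import *
go([*rp('R',-.099,-.05),-.005],5.4227)
p,d=bot.read_camera('top')
cv2.imwrite(f"pics/top3.png",cv2.resize(p[180:310,250:410],None,fx=5,fy=5,interpolation=2)[:,:,::-1])
p,d=bot.read_camera('side')
cv2.imwrite(f"pics/side3.png",cv2.resize(p[130:260,260:420],None,fx=4,fy=4)[:,:,::-1])
E
```

```text
t 5.38 eef [ 0.4791 -0.1486  0.019 ] F [-0.4  0.2 -4.6] w 0.875
M [[-0.001, 0.996, 0.09], [-0.002, 0.09, -0.996], [-1.0, -0.001, 0.002]]
cur yaw 5.16 turn deg(world) 0.26 rotvec units [-0.0007  0.0003  0.0001] shift units now-frame [0.599 0.419 0.448] target-frame [0.599 0.416 0.451]
```

View pics/top3.png

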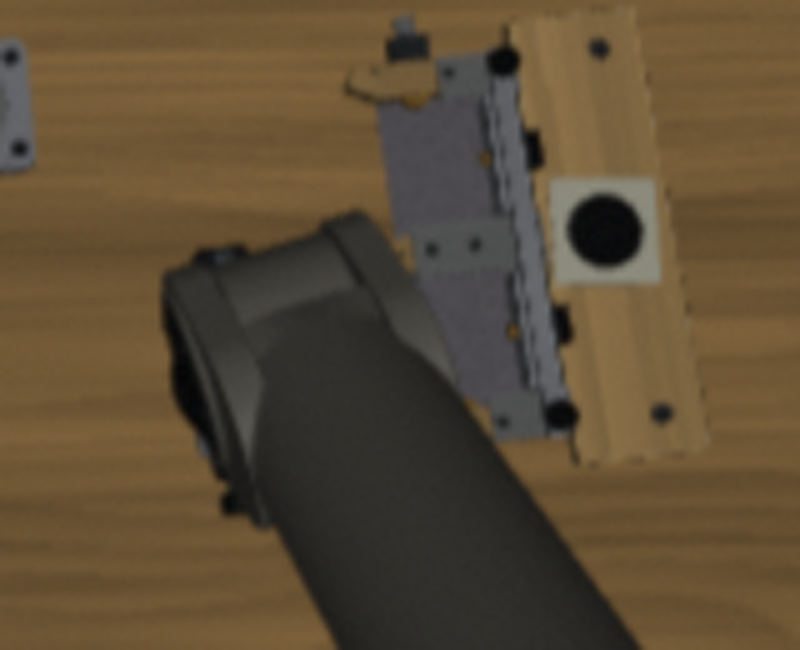

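View pics/side3.png

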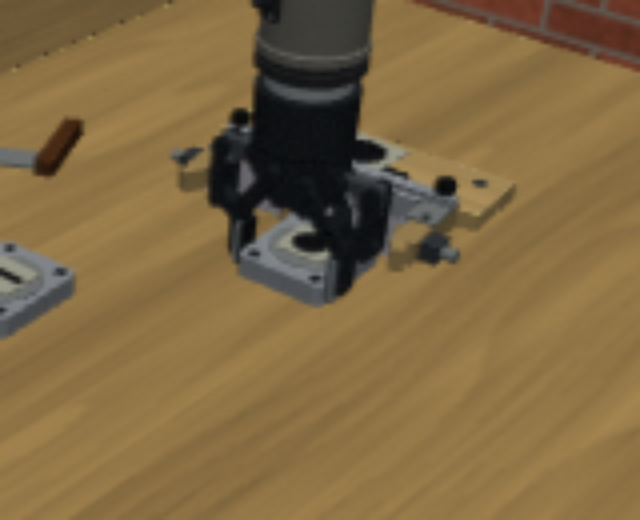

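Emit:
step_arm(
  plan=[
    [0,0.416,0.3,-0.0007,0,0],
    [0.2,0,0.15,0,0,0],
    [0.2,0,0,0,0,0],
    [0.14,0,0,0,0,0],
    [0,0,0,0,0,0],
  ],
)

```text
t: 6.1
eef_pos: [0.497, -0.1603, -0.003]
tool_rot: [0.524, 0.474, 0.525, -0.474]
contact_force: [0.2, -0.1, -3.9]
gripper_width: 0.867
```

```bash
python3 - <<'E'
from plan import *
go([*rp('R',-.099,-.05),-.005],5.4227)
E
```

```text
t 6.1 eef [ 0.497  -0.1603 -0.003 ] F [ 0.2 -0.1 -3.9] w 0.867
M [[-0.002, 0.995, 0.101], [0.001, 0.101, -0.995], [-1.0, -0.002, -0.001]]
cur yaw 5.82 turn deg(world) -0.4 rotvec units [ 0.0011 -0.0001  0.0003] shift units now-frame [ 0.05  -0.002  0.117] target-frame [ 0.05  -0.001  0.117]
```

Emit:
step_arm(
  plan=[
    [0.05,0,0.1,0.001,0,0],
    [0,0,0.1,0,0,0],
    [0,0,0.2,0,0,0],
    [0,0,0.2,0,0,0],
  ],
)

```text
t: 6.6
eef_pos: [0.5003, -0.1858, -0.0042]
tool_rot: [0.523, 0.476, 0.523, -0.476]
contact_force: [-0.0, 0.4, -3.7]
gripper_width: 0.871
```

```bash
cat > rel.py <<'E'
from plan import *
def rel(k,ny):
    ob,M=state(); o,u=RK[k]; v=np.array([-u[1],u[0]]); e=ob['eef_pos'][:2]-o
    F=ob['contact_force'][:2]; y=np.degrees(np.arctan2(M[1,1],M[0,1]));y0=np.degrees(np.arctan2(u[1],u[0]))+90
    dy=(y-y0+90)%180-90
    print('t',round(ob['t'],2),'rack x %.1f y-off %.1f z %.1f mm'%(e@u*1e3,(e@v-ny)*1e3,ob['eef_pos'][2]*1e3),'yaw err %.2f'%dy,'F along x %.1f y %.1f z %.1f'%(F@u,F@v,ob['contact_force'][2]),'w %.3f'%ob['gripper_width'])
if __name__=='__main__': rel(sys.argv[1],float(sys.argv[2]))
E
python3 rel.py R -.05
```

```text
t 6.6 rack x -78.0 y-off 1.0 z -4.2 mm yaw err -0.03 F along x -0.4 y 0.0 z -3.7 w 0.871
```

Emit:
step_arm(
  plan=[
    [0.01,-0.02,0.15,0,0,0],
    [0,0,0.15,0,0,0],
    [0,0,0.1,0,0,0],
  ],
)

```text
t: 6.98
eef_pos: [0.5009, -0.2014, -0.0047]
tool_rot: [0.523, 0.476, 0.523, -0.476]
contact_force: [-0.4, 0.2, -3.9]
gripper_width: 0.866
```

```bash
python3 rel.py R -.05
```

```text
t 6.97 rack x -62.4 y-off 0.1 z -4.7 mm yaw err -0.03 F along x -0.3 y -0.4 z -3.9 w 0.866
```

Emit:
step_arm(
  plan=[
    [0,0,0.08,0,0,0],
    [0,0,0.08,0,0,0],
    [0,0,0.08,0,0,0],
  ],
)

```text
t: 7.35
eef_pos: [0.5019, -0.2104, -0.0047]
tool_rot: [0.523, 0.476, 0.523, -0.476]
contact_force: [2.3, 3.8, -4.4]
gripper_width: 0.87
```

```bash
python3 rel.py R -.05
```

```text
t 7.35 rack x -53.4 y-off 0.3 z -4.7 mm yaw err 0.01 F along x -3.5 y 2.7 z -4.4 w 0.870
```

Emit:
step_arm(
  plan=[
    [0,0,0.05,0,0,0],
    [0,0,0.05,0,0,0],
  ],
)

```text
t: 7.6
eef_pos: [0.5022, -0.2129, -0.0048]
tool_rot: [0.523, 0.476, 0.524, -0.475]
contact_force: [-0.1, 5.0, -3.1]
gripper_width: 0.868
```

```bash
python3 rel.py R -.05
```

```text
t 7.6 rack x -50.8 y-off 0.2 z -4.8 mm yaw err 0.08 F along x -5.0 y 0.3 z -3.1 w 0.868
```

Emit:
step_arm(
  plan=[
    [0,0,0.05,0,0,0],
    [0,0,0.05,0,0,0],
  ],
)

```text
t: 7.85
eef_pos: [0.5025, -0.2173, -0.0048]
tool_rot: [0.523, 0.476, 0.524, -0.475]
contact_force: [-1.0, 4.6, -3.4]
gripper_width: 0.868
```

```bash
python3 rel.py R -.05
```

```text
t 7.85 rack x -46.4 y-off 0.2 z -4.8 mm yaw err 0.07 F along x -4.7 y -0.5 z -3.4 w 0.868
```

Emit:
step_arm(
  plan=[
    [0,0,0.05,0,0,0],
    [0,0,0.05,0,0,0],
  ],
)

```text
t: 8.1
eef_pos: [0.503, -0.2225, -0.0047]
tool_rot: [0.523, 0.476, 0.523, -0.476]
contact_force: [0.7, 3.1, -4.1]
gripper_width: 0.872
```

```bash
python3 rel.py R -.05
```

```text
t 8.1 rack x -41.2 y-off 0.2 z -4.7 mm yaw err 0.00 F along x -3.0 y 1.0 z -4.1 w 0.872
```

Emit:
step_arm(
  plan=[
    [0,0,0.05,0,0,0],
    [0,0,0.05,0,0,0],
  ],
)

```text
t: 8.35
eef_pos: [0.5033, -0.2266, -0.0047]
tool_rot: [0.523, 0.476, 0.523, -0.476]
contact_force: [0.1, 3.8, -4.0]
gripper_width: 0.878
```

```bash
python3 rel.py R -.05
```

```text
t 8.35 rack x -37.1 y-off 0.1 z -4.7 mm yaw err -0.01 F along x -3.7 y 0.5 z -4.0 w 0.878
```

Emit:
step_arm(
  plan=[
    [0,0,0,0,0,0],
    [0,0,0,0,0,0],
    [0,0,0,0,0,0],
  ],
  fingers=-1,
)

```text
t: 8.72
eef_pos: [0.5036, -0.227, -0.0044]
tool_rot: [0.523, 0.476, 0.523, -0.476]
contact_force: [-0.9, 0.1, -0.8]
gripper_width: 1.003
```

```bash
python3 rel.py R -.05
```

```text
t 8.72 rack x -36.6 y-off 0.4 z -4.4 mm yaw err -0.04 F along x -0.2 y -0.9 z -0.8 w 1.003
```

Emit:
step_arm(
  plan=[
    [0,0,-0.4,0,0,0],
    [0,0,-0.5,0,0,0],
    [-0.15,0,-0.5,0,0,0],
    [-0.15,0,0,0,0,0],
  ],
)

```text
t: 9.22
eef_pos: [0.4981, -0.1679, 0.008]
tool_rot: [0.524, 0.475, 0.524, -0.475]
contact_force: [0.1, -0.9, 0.1]
gripper_width: 1.003
```

Emit:
step_arm(
  plan=[
    [0,0,0,0,0,0],
    [0,0,0,0,0,0],
    [0,0,0,0,0,0],
    [0,0,0,0,0,0],
    [0,0,0,0,0,0],
  ],
  fingers=1,
)

```text
t: 9.85
eef_pos: [0.498, -0.1707, 0.0072]
tool_rot: [0.523, 0.476, 0.523, -0.476]
contact_force: [-0.4, 0.4, -0.0]
gripper_width: 0.0
```

```bash
python3 rel.py R -.05; python3 - <<'E'
from plan import *
p,d=bot.read_camera('side')
cv2.imwrite(f"pics/side4.png",cv2.resize(p[130:260,260:420],None,fx=4,fy=4)[:,:,::-1])
E
```

```text
t 9.85 rack x -93.2 y-off 0.1 z 7.2 mm yaw err -0.02 F along x -0.4 y -0.4 z -0.0 w 0.000
```

View pics/side4.png

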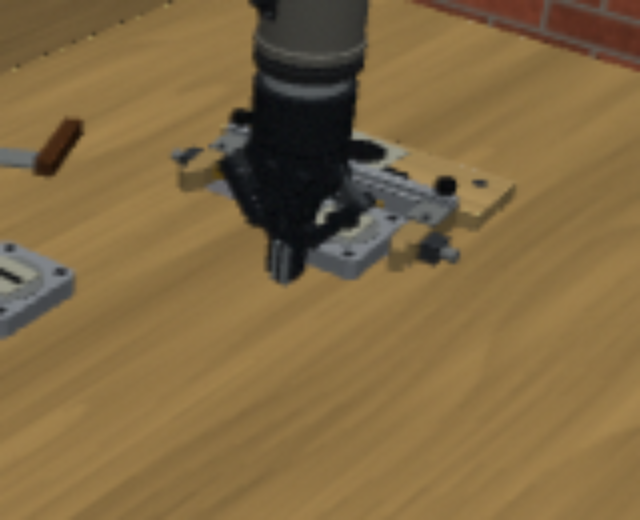

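Emit:
step_arm(
  plan=[
    [0,-0.05,0.3,0,0,0],
    [0,0,0.3,0,0,0],
    [0,0,0.05,0,0,0],
    [0,0,0,0,0,0],
  ],
)

```text
t: 10.4
eef_pos: [0.4985, -0.197, 0.0073]
tool_rot: [0.523, 0.476, 0.523, -0.476]
contact_force: [-0.3, -0.2, -0.4]
gripper_width: -0.003
```

```bash
python3 rel.py R -.05
```

```text
t 10.4 rack x -67.0 y-off -1.9 z 7.3 mm yaw err -0.05 F along x 0.2 y -0.3 z -0.4 w -0.003
```

Emit:
step_arm(
  plan=[
    [0,0,0.025,0,0,0],
    [0,0,0.025,0,0,0],
    [0,0,0.025,0,0,0],
    [0,0,0.025,0,0,0],
  ],
)

```text
t: 10.9
eef_pos: [0.4989, -0.2006, 0.0073]
tool_rot: [0.523, 0.476, 0.523, -0.476]
contact_force: [-0.4, 2.3, 0.3]
gripper_width: -0.003
```

```bash
python3 rel.py R -.05
```

```text
t 10.9 rack x -63.4 y-off -1.9 z 7.3 mm yaw err 0.00 F along x -2.3 y -0.2 z 0.3 w -0.003
```

Emit:
step_arm(
  plan=[
    [0,0,0.025,0,0,0],
    [0,0,0.025,0,0,0],
    [0,0,0.025,0,0,0],
    [0,0,0.025,0,0,0],
  ],
)

```text
t: 11.4
eef_pos: [0.4988, -0.2009, 0.0073]
tool_rot: [0.522, 0.476, 0.525, -0.474]
contact_force: [-3.0, 12.2, 6.4]
gripper_width: 0.003
```

```bash
python3 rel.py R -.05
```

```text
t 11.4 rack x -63.1 y-off -2.0 z 7.3 mm yaw err 0.14 F along x -12.4 y -1.8 z 6.4 w 0.003
```

Emit:
step_arm(
  plan=[
    [0,0,0.02,0,0,0],
    [0,0,0.02,0,0,0],
  ],
)

```text
t: 11.65
eef_pos: [0.4989, -0.2023, 0.0073]
tool_rot: [0.522, 0.476, 0.525, -0.474]
contact_force: [-2.9, 10.9, 6.5]
gripper_width: 0.0
```

```bash
python3 rel.py R -.05;  python3 - <<'E'
from plan import *
p,d=bot.read_camera('side')
cv2.imwrite(f"pics/side5.png",cv2.resize(p[155:225,300:400],None,fx=8,fy=8,interpolation=2)[:,:,::-1])
p,d=bot.read_camera('top')
cv2.imwrite(f"pics/top5.png",cv2.resize(p[180:290,270:400],None,fx=6,fy=5.4,interpolation=2)[:,:,::-1])
E
```

```text
t 11.65 rack x -61.7 y-off -2.0 z 7.3 mm yaw err 0.16 F along x -11.1 y -1.8 z 6.5 w 0.000
```

View pics/side5.png

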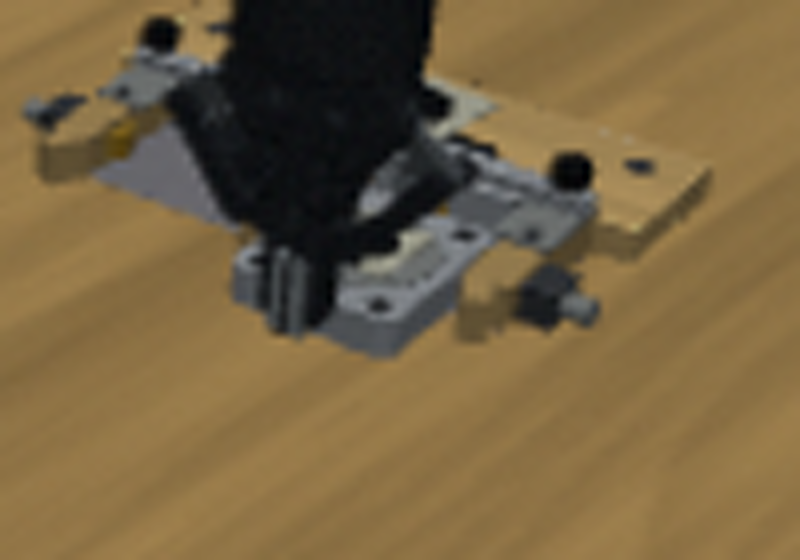

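View pics/top5.png

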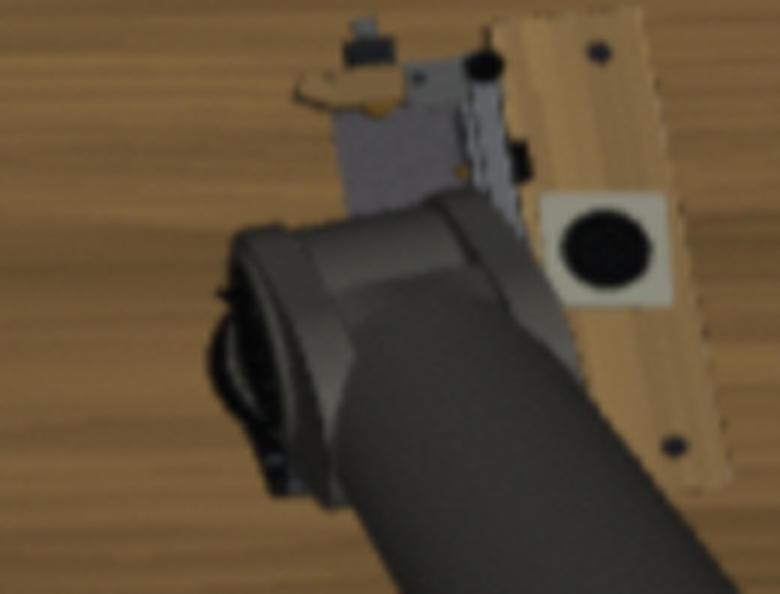

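Emit:
step_arm(
  plan=[
    [0,0,0.02,0,0,0],
    [0,0,0.02,0,0,0],
    [0,0,0.02,0,0,0],
  ],
)

```text
t: 12.12
eef_pos: [0.4991, -0.2047, 0.0073]
tool_rot: [0.522, 0.476, 0.525, -0.474]
contact_force: [-3.1, 11.0, 5.7]
gripper_width: 0.001
```

```bash
python3 rel.py R -.05
```

```text
t 12.12 rack x -59.3 y-off -2.0 z 7.3 mm yaw err 0.16 F along x -11.2 y -2.1 z 5.7 w 0.001
```

Emit:
step_arm(
  plan=[
    [0,0,0.02,0,0,0],
    [0,0,0.02,0,0,0],
    [0,0,0.02,0,0,0],
  ],
)

```text
t: 12.5
eef_pos: [0.4993, -0.207, 0.0073]
tool_rot: [0.522, 0.476, 0.525, -0.474]
contact_force: [-2.8, 9.4, 6.2]
gripper_width: 0.002
```

```bash
python3 rel.py R -.05; python3 - <<'E'
from h import *
# stop estimate from initial picture: pin tips / stop front edge, z ~ .009 / .02
for nm,pts in dict(R=[((315+162/5),170+208/5),((315+188/5),170+382/5)],L=[(85+258/5,165+211/5),(85+249/5,165+384/5)]).items():
    from plan import RK
    o,u=RK[nm]
    for q in pts:
        w=ray('top',q,.009)[0,:2]-o; print(nm,'pin x',(w@u*1e3).round(1),'y',(w@np.array([-u[1],u[0]])*1e3).round(1))
E
```

```text
t 12.5 rack x -57.0 y-off -2.0 z 7.3 mm yaw err 0.16 F along x -9.6 y -1.9 z 6.2 w 0.002
R pin x 58.6 y 48.7
R pin x 57.6 y -51.8
L pin x 46.4 y -47.9
L pin x 47.4 y 52.0
```

Emit:
step_arm(
  plan=[
    [0,0,0.025,0,0,0],
    [0,0,0.025,0,0,0],
    [0,0,0.025,0,0,0],
    [0,0,0.025,0,0,0],
    [0,0,0.025,0,0,0],
  ],
)

```text
t: 13.12
eef_pos: [0.4998, -0.2119, 0.0073]
tool_rot: [0.522, 0.476, 0.525, -0.474]
contact_force: [-3.0, 10.6, 5.8]
gripper_width: 0.003
```

```bash
python3 rel.py R -.05
```

```text
t 13.12 rack x -52.0 y-off -2.0 z 7.3 mm yaw err 0.16 F along x -10.8 y -2.0 z 5.8 w 0.003
```

Emit:
step_arm(
  plan=[
    [0,0,0.02,0,0,0],
    [0,0,0.02,0,0,0],
    [0,0,0.02,0,0,0],
    [0,0,0.02,0,0,0],
  ],
)

```text
t: 13.62
eef_pos: [0.5001, -0.2151, 0.0073]
tool_rot: [0.522, 0.476, 0.525, -0.474]
contact_force: [-2.5, 10.8, 6.2]
gripper_width: -0.006
```

```bash
python3 rel.py R -.05
```

```text
t 13.62 rack x -48.9 y-off -2.0 z 7.3 mm yaw err 0.16 F along x -11.0 y -1.4 z 6.2 w -0.006
```

Emit:
step_arm(
  plan=[
    [0,0,0.02,0,0,0],
    [0,0,0.02,0,0,0],
    [0,0,0.02,0,0,0],
  ],
)

```text
t: 14.0
eef_pos: [0.5003, -0.2171, 0.0073]
tool_rot: [0.522, 0.476, 0.525, -0.474]
contact_force: [-3.4, 11.7, 6.2]
gripper_width: -0.001
```

```bash
python3 rel.py R -.05
```

```text
t 14.0 rack x -46.8 y-off -2.0 z 7.3 mm yaw err 0.17 F along x -12.0 y -2.3 z 6.2 w -0.001
```

Emit:
step_arm(
  plan=[
    [0,0,0.02,0,0,0],
    [0,0,0.02,0,0,0],
  ],
)

```text
t: 14.25
eef_pos: [0.5004, -0.2186, 0.0073]
tool_rot: [0.522, 0.476, 0.525, -0.474]
contact_force: [-4.6, 12.7, 6.8]
gripper_width: -0.002
```

```bash
python3 rel.py R -.05
```

```text
t 14.25 rack x -45.4 y-off -2.0 z 7.3 mm yaw err 0.18 F along x -13.1 y -3.3 z 6.8 w -0.002
```

Emit:
step_arm(
  plan=[
    [0,0,0.02,0,0,0],
    [0,0,0.02,0,0,0],
  ],
)

```text
t: 14.5
eef_pos: [0.5006, -0.22, 0.0073]
tool_rot: [0.522, 0.476, 0.525, -0.474]
contact_force: [-3.5, 12.2, 7.0]
gripper_width: 0.001
```

```bash
python3 rel.py R -.05
```

```text
t 14.5 rack x -43.9 y-off -2.0 z 7.3 mm yaw err 0.19 F along x -12.5 y -2.3 z 7.0 w 0.001
```

Emit:
step_arm(
  plan=[
    [0,0,0.02,0,0,0],
    [0,0,0.02,0,0,0],
  ],
)

```text
t: 14.75
eef_pos: [0.5006, -0.2202, 0.0073]
tool_rot: [0.522, 0.476, 0.526, -0.474]
contact_force: [-4.7, 17.0, 9.8]
gripper_width: -0.0
```

```bash
python3 rel.py R -.05
```

```text
t 14.75 rack x -43.7 y-off -2.0 z 7.3 mm yaw err 0.23 F along x -17.4 y -3.1 z 9.8 w -0.000
```

Emit:
step_arm(
  plan=[
    [0,0,0.015,0,0,0],
    [0,0,0.015,0,0,0],
  ],
)

```text
t: 15.0
eef_pos: [0.5006, -0.2202, 0.0073]
tool_rot: [0.522, 0.476, 0.527, -0.473]
contact_force: [-5.0, 19.5, 10.9]
gripper_width: 0.001
```

```bash
python3 rel.py R -.05
```

```text
t 15.0 rack x -43.7 y-off -2.0 z 7.3 mm yaw err 0.28 F along x -19.9 y -3.2 z 10.9 w 0.001
```

Emit:
step_arm(
  plan=[
    [0,0,-0.3,0,0,0],
    [0,0,-0.6,0,0,0],
    [-0.6,0,-0.6,0,0,0],
    [-0.6,0,-0.6,0,0,0],
    [0,0,0,0,0,0],
  ],
  fingers=1,
)

```text
t: 15.62
eef_pos: [0.4949, -0.1428, 0.0569]
tool_rot: [0.525, 0.476, 0.523, -0.475]
contact_force: [-0.4, -0.0, -0.8]
gripper_width: -0.0
```

```bash
python3 - <<'E'
from plan import *
a=np.radians(94.26); u=np.array([np.cos(a),np.sin(a)]); c=np.array([.6455,-.0036]); g=c-u*.030
print(g); go([*g,.0195],4.26)
E
```

```text
[ 0.64772848 -0.03351712]
t 15.62 eef [ 0.4949 -0.1428  0.0569] F [-0.4 -0.  -0.8] w -0.0
M [[0.004, 0.995, 0.097], [-0.001, 0.097, -0.995], [-1.0, 0.003, 0.001]]
cur yaw 5.57 turn deg(world) -1.31 rotvec units [ 0.0036  0.0002 -0.0005] shift units now-frame [ 0.946  4.064 -2.349] target-frame [ 0.936  4.012 -2.44 ]
```

Emit:
step_arm(
  plan=[
    [0,0,0,0.0036,0,0],
    [0,1,-0.6,0,0,0],
    [0,1,-0.6,0,0,0],
    [0,1,-0.6,0,0,0],
    [0,1,-0.6,0,0,0],
    [0,0,0,0,0,0],
  ],
  fingers=-1,
)

```text
t: 16.38
eef_pos: [0.6484, -0.0343, 0.0542]
tool_rot: [0.518, 0.482, 0.518, -0.481]
contact_force: [-0.1, -0.3, -0.6]
gripper_width: 1.002
```

```bash
python3 - <<'E'
from plan import *
go([.6477,-.0335,.0195],4.26)
p,d=bot.read_camera('top')
cv2.imwrite(f"pics/top6.png",cv2.resize(p[150:290,190:400],None,fx=3.8,fy=3.8,interpolation=2)[:,:,::-1])
np.save('d6.npy',d); np.save('p6.npy',p)
E
```

```text
t 16.38 eef [ 0.6484 -0.0343  0.0542] F [-0.1 -0.3 -0.6] w 1.002
M [[0.001, 0.997, 0.073], [0.002, 0.073, -0.997], [-1.0, 0.001, -0.002]]
cur yaw 4.2 turn deg(world) 0.06 rotvec units [-0.0002 -0.0003 -0.0002] shift units now-frame [ 0.867 -0.017 -0.019] target-frame [ 0.867 -0.016 -0.021]
```

View pics/top6.png

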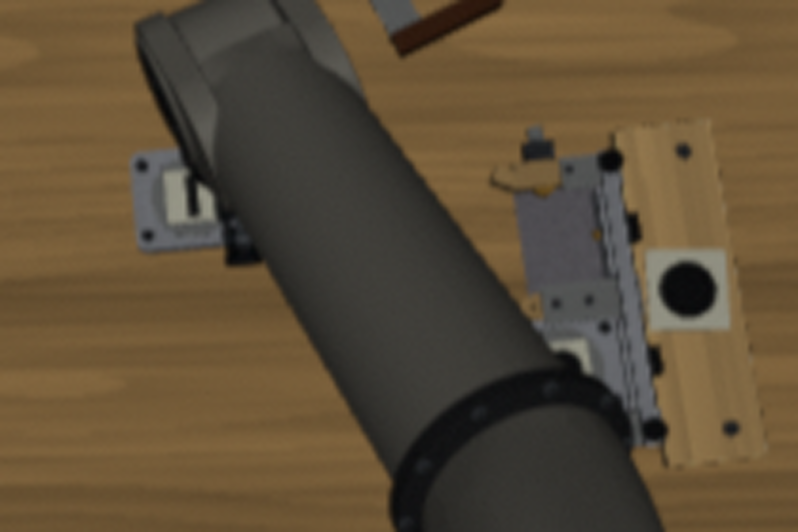

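Emit:
step_arm(
  plan=[
    [0.5,-0.016,-0.02,0,0,0],
    [0.36,0,0,0,0,0],
    [0.2,0,0,0,0,0],
    [0.2,0,0,0,0,0],
    [0.22,0,0,0,0,0],
    [0,0,0,0,0,0],
  ],
)

```text
t: 17.18
eef_pos: [0.645, -0.0359, -0.0045]
tool_rot: [0.517, 0.481, 0.518, -0.482]
contact_force: [0.0, 0.5, -0.0]
gripper_width: 1.005
```

Emit:
step_arm(
  plan=[
    [0,0,0,0,0,0],
    [0,0,0,0,0,0],
    [0,0,0,0,0,0],
    [0,0,0,0,0,0],
  ],
  fingers=1,
  force=60,
)

```text
t: 17.68
eef_pos: [0.6458, -0.0358, -0.0031]
tool_rot: [0.518, 0.482, 0.517, -0.482]
contact_force: [-2.3, 0.4, 5.4]
gripper_width: 0.867
```

Emit:
step_arm(
  plan=[
    [-0.2,0,0,0,0,0],
    [-0.4,0,0,0,0,0],
    [0,0,0,0,0,0],
  ],
)

```text
t: 18.05
eef_pos: [0.6467, -0.0358, 0.0218]
tool_rot: [0.518, 0.483, 0.517, -0.481]
contact_force: [0.8, 1.0, -3.7]
gripper_width: 0.868
```

```bash
python3 - <<'E'
from plan import *
u=RK['L'][1]; yaw=np.degrees(np.arctan2(u[1],u[0])); print(yaw-90)
go([*rp('L',-.099,-.05),.020],yaw-90)
E
```

```text
-0.7276900435484919
t 18.05 eef [ 0.6467 -0.0358  0.0218] F [ 0.8  1.  -3.7] w 0.868
M [[0.003, 0.997, 0.072], [0.0, 0.072, -0.997], [-1.0, 0.003, 0.0]]
cur yaw 4.11 turn deg(world) -4.84 rotvec units [ 0.0134 -0.     -0.0005] shift units now-frame [ 0.046  0.034 -4.66 ] target-frame [ 0.046 -0.359 -4.646]
```

Emit:
step_arm(
  plan=[
    [0,0,0,0.0134,0,0],
    [0,-0.18,-1,0,0,0],
    [0,-0.18,-1,0,0,0],
    [0,0,-1,0,0,0],
    [0,0,-1,0,0,0],
    [0,0,-0.5,0,0,0],
    [0,0,0,0,0,0],
  ],
)

```text
t: 18.92
eef_pos: [0.633, 0.1458, 0.0201]
tool_rot: [0.497, 0.503, 0.498, -0.502]
contact_force: [-0.5, -0.5, -3.7]
gripper_width: 0.871
```

```bash
python3 - <<'E'
from plan import *
go([*rp('L',-.101,-.05),-.0035],-.728)
p,d=bot.read_camera('top')
cv2.imwrite(f"pics/top7.png",cv2.resize(p[150:290,80:400],None,fx=2.5,fy=2.5,interpolation=2)[:,:,::-1])
cv2.imwrite(f"pics/top7R.png",cv2.resize(p[175:285,315:400],None,fx=5,fy=5,interpolation=2)[:,:,::-1])
np.save('d7.npy',d); np.save('p7.npy',p)
E
```

```text
t 18.93 eef [0.633  0.1458 0.0201] F [-0.5 -0.5 -3.7] w 0.871
M [[-0.0, 1.0, -0.01], [0.001, -0.01, -1.0], [-1.0, -0.0, -0.001]]
cur yaw -0.55 turn deg(world) -0.17 rotvec units [ 0.0005 -0.0001  0.    ] shift units now-frame [ 0.59   0.043 -0.058] target-frame [ 0.59   0.042 -0.059]
```

View pics/top7.png

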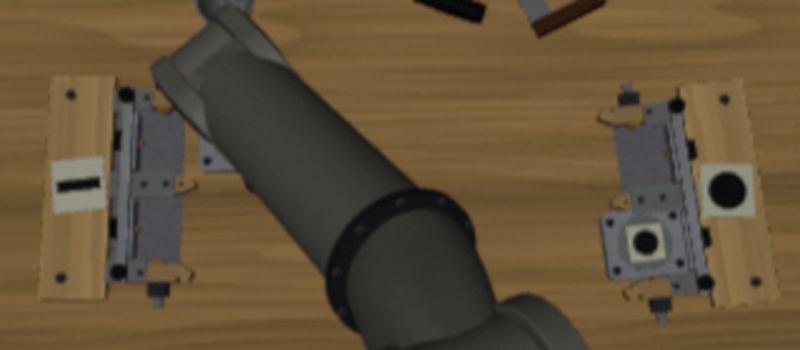

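View pics/top7R.png

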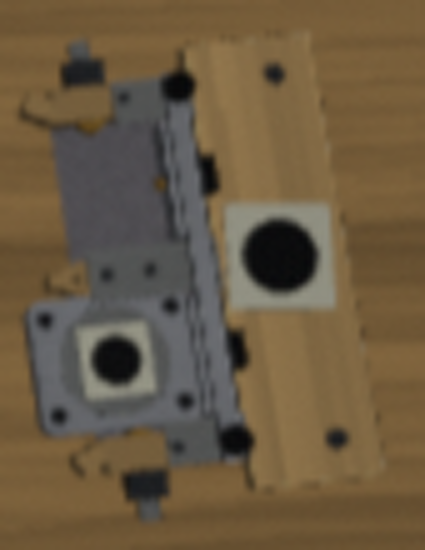

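Emit:
step_arm(
  plan=[
    [0.2,0.042,0,0.0005,0,0],
    [0.2,0,0,0,0,0],
    [0.17,0,0,0,0,0],
    [0,0,-0.2,0,0,0],
    [0,0,-0.2,0,0,0],
    [0,0,-0.2,0,0,0],
  ],
)

```text
t: 19.73
eef_pos: [0.6353, 0.169, -0.0028]
tool_rot: [0.496, 0.504, 0.496, -0.504]
contact_force: [0.4, -1.2, -3.2]
gripper_width: 0.871
```

```bash
python3 rel.py L -.05
```

```text
t 19.73 rack x -80.1 y-off -0.3 z -2.8 mm yaw err -0.14 F along x -1.2 y -0.4 z -3.2 w 0.871
```

Emit:
step_arm(
  plan=[
    [0,0,-0.15,0,0,0],
    [0,0,-0.15,0,0,0],
    [0,0,-0.1,0,0,0],
  ],
)

```text
t: 20.1
eef_pos: [0.6349, 0.184, -0.003]
tool_rot: [-0.496, -0.503, -0.496, 0.504]
contact_force: [-2.6, -2.5, -1.6]
gripper_width: 0.869
```

```bash
python3 rel.py L -.05
```

```text
t 20.1 rack x -65.2 y-off 0.3 z -3.0 mm yaw err -0.15 F along x -2.5 y 2.6 z -1.6 w 0.869
```

Emit:
step_arm(
  plan=[
    [0,0,-0.07,0,0,0],
    [0,0,-0.07,0,0,0],
    [0,0,-0.07,0,0,0],
  ],
)

```text
t: 20.48
eef_pos: [0.6349, 0.1893, -0.0031]
tool_rot: [-0.497, -0.502, -0.495, 0.506]
contact_force: [-7.5, -12.6, 6.4]
gripper_width: 0.867
```

```bash
python3 rel.py L -.05
```

```text
t 20.48 rack x -59.8 y-off 0.3 z -3.1 mm yaw err -0.23 F along x -12.7 y 7.4 z 6.4 w 0.867
```

Emit:
step_arm(
  plan=[
    [0,0,-0.06,0,0,0],
    [0,0,-0.06,0,0,0],
  ],
)

```text
t: 20.72
eef_pos: [0.6347, 0.1896, -0.0031]
tool_rot: [-0.497, -0.501, -0.493, 0.509]
contact_force: [-10.2, -19.4, 12.6]
gripper_width: 0.869
```

```bash
python3 rel.py L -.05
```

```text
t 20.73 rack x -59.5 y-off 0.5 z -3.1 mm yaw err -0.37 F along x -19.5 y 10.0 z 12.6 w 0.869
```

Emit:
step_arm(
  plan=[
    [-0.02,-0.03,0,0,0,0],
    [0,0,0,0,0,0],
  ],
)

```text
t: 20.98
eef_pos: [0.6335, 0.1951, -0.0026]
tool_rot: [-0.496, -0.503, -0.496, 0.506]
contact_force: [-4.1, -4.8, -3.0]
gripper_width: 0.869
```

```bash
python3 rel.py L -.05; python3 - <<'E'
from plan import *
print(bot.get_obs()['torque'])
p,d=bot.read_camera('side')
cv2.imwrite(f"pics/side8.png",cv2.resize(p[190:310,120:260],None,fx=5,fy=5,interpolation=2)[:,:,::-1])
E
```

```text
t 20.98 rack x -54.1 y-off 1.8 z -2.6 mm yaw err -0.23 F along x -4.8 y 4.1 z -3.0 w 0.869
[-1.0113369   0.91863493  0.13845072]
```

View pics/side8.png

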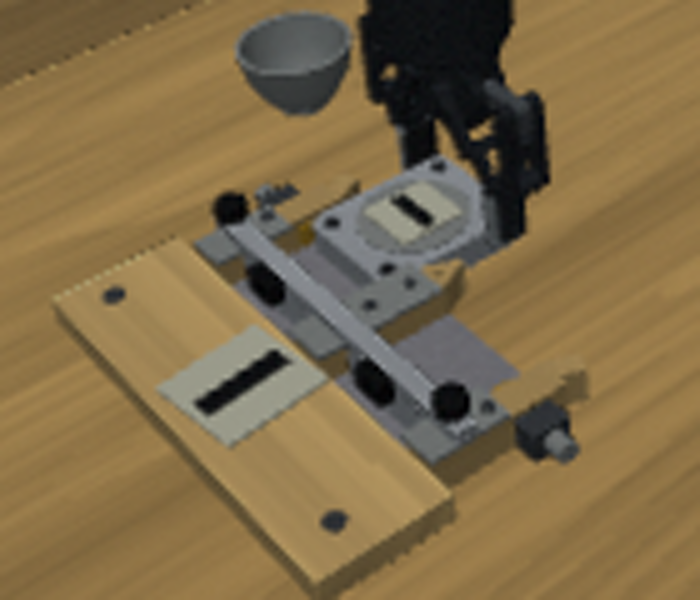

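The bar housing's front is past the roller and in nest b, and the stop bar is still ahead of it. I'll carry on.

Emit:
step_arm(
  plan=[
    [0,0,-0.05,0,0,0],
    [0,0,-0.05,0,0,0],
  ],
)

```text
t: 21.28
eef_pos: [0.6331, 0.2003, -0.0027]
tool_rot: [-0.496, -0.503, -0.496, 0.505]
contact_force: [-4.5, -3.5, -2.2]
gripper_width: 0.872
```

```bash
python3 rel.py L -.05
```

```text
t 21.27 rack x -48.9 y-off 2.3 z -2.7 mm yaw err -0.16 F along x -3.5 y 4.5 z -2.2 w 0.872
```

Emit:
step_arm(
  plan=[
    [0,0,-0.05,0,0,0],
    [0,0,-0.05,0,0,0],
  ],
)

```text
t: 21.52
eef_pos: [0.6329, 0.2054, -0.0027]
tool_rot: [-0.496, -0.503, -0.497, 0.505]
contact_force: [-5.6, -2.1, -2.7]
gripper_width: 0.868
```

```bash
python3 rel.py L -.05
```

```text
t 21.52 rack x -43.8 y-off 2.5 z -2.7 mm yaw err -0.10 F along x -2.1 y 5.6 z -2.7 w 0.868
```

Emit:
step_arm(
  plan=[
    [0,0,-0.05,0,0,0],
    [0,0,-0.05,0,0,0],
  ],
)

```text
t: 21.78
eef_pos: [0.633, 0.2094, -0.0027]
tool_rot: [-0.496, -0.503, -0.497, 0.505]
contact_force: [-4.9, -2.8, -2.0]
gripper_width: 0.87
```

```bash
python3 rel.py L -.05
```

```text
t 21.77 rack x -39.8 y-off 2.5 z -2.7 mm yaw err -0.10 F along x -2.9 y 4.8 z -2.0 w 0.870
```

Emit:
step_arm(
  plan=[
    [0,0,0,0,0,0],
    [0,0,0,0,0,0],
    [0,0,0,0,0,0],
  ],
  fingers=-1,
)

```text
t: 22.15
eef_pos: [0.6357, 0.2099, -0.0013]
tool_rot: [0.496, 0.505, 0.496, -0.503]
contact_force: [-0.7, -0.2, 0.3]
gripper_width: 1.002
```

Emit:
step_arm(
  plan=[
    [0,0,0.4,0,0,0],
    [0,0,0.5,0,0,0],
    [-0.1,0,0.5,0,0,0],
    [-0.16,0,0,0,0,0],
  ],
)

```text
t: 22.65
eef_pos: [0.6342, 0.1493, 0.0085]
tool_rot: [-0.495, -0.504, -0.495, 0.506]
contact_force: [0.0, 0.3, -0.3]
gripper_width: 1.002
```

Emit:
step_arm(
  plan=[
    [0,0,0,0,0,0],
    [0,0,0,0,0,0],
    [0,0,0,0,0,0],
    [0,0,0,0,0,0],
    [0,0,0,0,0,0],
  ],
  fingers=1,
)

```text
t: 23.28
eef_pos: [0.6338, 0.1536, 0.0084]
tool_rot: [-0.496, -0.504, -0.496, 0.504]
contact_force: [0.3, -0.2, 0.0]
gripper_width: -0.002
```

```bash
python3 rel.py L -.05; python3 - <<'E'
from plan import *
p,d=bot.read_camera('side')
cv2.imwrite(f"pics/side9.png",cv2.resize(p[190:310,120:260],None,fx=5,fy=5,interpolation=2)[:,:,::-1])
go([*rp('L',-.069,-.05),.007],-.728)
E
```

```text
t 23.27 rack x -95.6 y-off 1.0 z 8.4 mm yaw err -0.14 F along x -0.2 y -0.3 z 0.0 w -0.002
t 23.32 eef [0.6339 0.1535 0.0084] F [-0.7 -0.2 -0.3] w 0.002
M [[-0.0, 1.0, -0.015], [-0.0, -0.015, -1.0], [-1.0, -0.0, 0.0]]
cur yaw -0.88 turn deg(world) 0.15 rotvec units [-0.0004  0.      0.    ] shift units now-frame [ 0.035  0.021 -0.666] target-frame [ 0.035  0.023 -0.666]
```

View pics/side9.png

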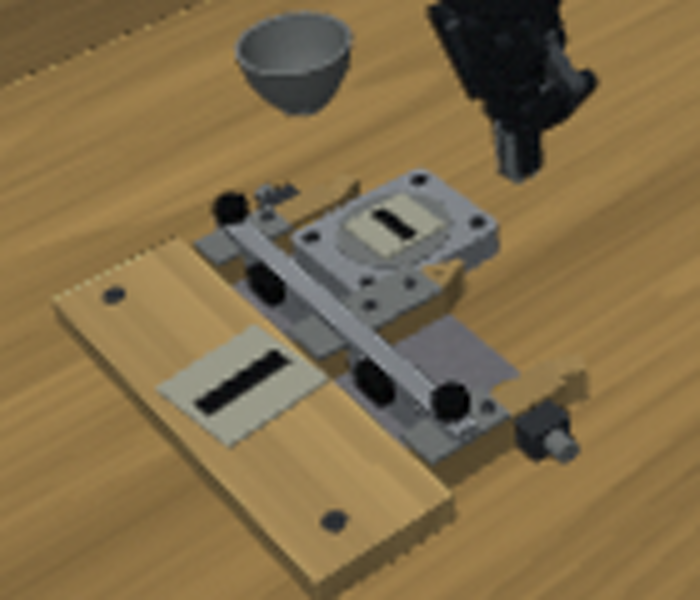

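Emit:
step_arm(
  plan=[
    [0.03,0.06,-0.3,0,0,0],
    [0,0,-0.3,0,0,0],
    [0,0,-0.07,0,0,0],
    [0,0,-0.025,0,0,0],
    [0,0,-0.025,0,0,0],
    [0,0,-0.025,0,0,0],
  ],
)

```text
t: 24.08
eef_pos: [0.6369, 0.1828, 0.0073]
tool_rot: [-0.496, -0.504, -0.496, 0.504]
contact_force: [0.4, -0.0, 0.5]
gripper_width: 0.002
```

```bash
python3 rel.py L -.05
```

```text
t 24.07 rack x -66.4 y-off -1.7 z 7.3 mm yaw err -0.19 F along x 0.0 y -0.4 z 0.5 w 0.002
```

Emit:
step_arm(
  plan=[
    [0,0,-0.025,0,0,0],
    [0,0,-0.025,0,0,0],
    [0,0,-0.025,0,0,0],
  ],
)

```text
t: 24.45
eef_pos: [0.6368, 0.1862, 0.0073]
tool_rot: [-0.496, -0.504, -0.496, 0.504]
contact_force: [-0.1, -1.9, -0.7]
gripper_width: 0.001
```

```bash
python3 rel.py L -.05
```

```text
t 24.45 rack x -63.0 y-off -1.6 z 7.3 mm yaw err -0.16 F along x -1.9 y 0.1 z -0.7 w 0.001
```

Emit:
step_arm(
  plan=[
    [0,0,-0.02,0,0,0],
    [0,0,-0.02,0,0,0],
    [0,0,-0.02,0,0,0],
  ],
)

```text
t: 24.82
eef_pos: [0.6368, 0.1862, 0.0072]
tool_rot: [-0.496, -0.503, -0.495, 0.505]
contact_force: [-1.4, -7.2, 4.9]
gripper_width: 0.001
```

```bash
python3 rel.py L -.05
```

```text
t 24.82 rack x -62.9 y-off -1.6 z 7.2 mm yaw err -0.23 F along x -7.2 y 1.3 z 4.9 w 0.001
```

Emit:
step_arm(
  plan=[
    [0,0,-0.02,0,0,0],
    [0,0,-0.02,0,0,0],
    [0,0,-0.02,0,0,0],
  ],
)

```text
t: 25.2
eef_pos: [0.637, 0.1864, 0.0072]
tool_rot: [-0.497, -0.503, -0.494, 0.506]
contact_force: [-2.1, -9.8, 7.3]
gripper_width: 0.002
```

```bash
python3 rel.py L -.05
```

```text
t 25.2 rack x -62.8 y-off -1.8 z 7.2 mm yaw err -0.31 F along x -9.8 y 2.0 z 7.3 w 0.002
```

Emit:
step_arm(
  plan=[
    [0,0,-0.02,0,0,0],
    [0,0,-0.02,0,0,0],
    [0,0,-0.02,0,0,0],
  ],
)

```text
t: 25.58
eef_pos: [0.6378, 0.1892, 0.0073]
tool_rot: [-0.497, -0.503, -0.494, 0.506]
contact_force: [0.4, -9.5, 3.7]
gripper_width: 0.004
```

```bash
python3 rel.py L -.05
```

```text
t 25.57 rack x -59.9 y-off -2.6 z 7.3 mm yaw err -0.31 F along x -9.5 y -0.5 z 3.7 w 0.004
```

Emit:
step_arm(
  plan=[
    [0,0,-0.02,0,0,0],
    [0,0,-0.02,0,0,0],
  ],
)

```text
t: 25.82
eef_pos: [0.6379, 0.1909, 0.0073]
tool_rot: [-0.497, -0.503, -0.494, 0.506]
contact_force: [0.3, -8.8, 4.8]
gripper_width: 0.001
```

```bash
python3 rel.py L -.05
```

```text
t 25.82 rack x -58.3 y-off -2.6 z 7.3 mm yaw err -0.31 F along x -8.8 y -0.5 z 4.8 w 0.001
```

Emit:
step_arm(
  plan=[
    [0,0,-0.02,0,0,0],
    [0,0,-0.02,0,0,0],
  ],
)

```text
t: 26.08
eef_pos: [0.6379, 0.1924, 0.0072]
tool_rot: [-0.497, -0.503, -0.494, 0.506]
contact_force: [0.1, -8.3, 4.2]
gripper_width: 0.001
```

```bash
python3 rel.py L -.05
```

```text
t 26.07 rack x -56.7 y-off -2.6 z 7.2 mm yaw err -0.31 F along x -8.3 y -0.3 z 4.2 w 0.001
```

Emit:
step_arm(
  plan=[
    [0,0,-0.02,0,0,0],
    [0,0,-0.02,0,0,0],
  ],
)

```text
t: 26.32
eef_pos: [0.6379, 0.1941, 0.0073]
tool_rot: [-0.497, -0.503, -0.494, 0.506]
contact_force: [-0.6, -9.0, 4.1]
gripper_width: 0.002
```

```bash
python3 rel.py L -.05
```

```text
t 26.32 rack x -55.1 y-off -2.6 z 7.3 mm yaw err -0.31 F along x -9.0 y 0.5 z 4.1 w 0.002
```

Emit:
step_arm(
  plan=[
    [0,0,-0.02,0,0,0],
    [0,0,-0.02,0,0,0],
  ],
)

```text
t: 26.58
eef_pos: [0.6379, 0.1953, 0.0073]
tool_rot: [-0.497, -0.503, -0.494, 0.506]
contact_force: [0.0, -10.3, 4.9]
gripper_width: 0.0
```

```bash
python3 rel.py L -.05
```

```text
t 26.57 rack x -53.8 y-off -2.6 z 7.3 mm yaw err -0.32 F along x -10.3 y -0.2 z 4.9 w 0.000
```

Emit:
step_arm(
  plan=[
    [0,0,-0.02,0,0,0],
    [0,0,-0.02,0,0,0],
  ],
)

```text
t: 26.82
eef_pos: [0.6379, 0.1968, 0.0073]
tool_rot: [-0.497, -0.503, -0.494, 0.506]
contact_force: [-0.4, -10.0, 4.7]
gripper_width: 0.002
```

```bash
python3 rel.py L -.05
```

```text
t 26.82 rack x -52.3 y-off -2.6 z 7.3 mm yaw err -0.32 F along x -10.0 y 0.2 z 4.7 w 0.002
```

Emit:
step_arm(
  plan=[
    [0,0,-0.02,0,0,0],
    [0,0,-0.02,0,0,0],
  ],
)

```text
t: 27.08
eef_pos: [0.6379, 0.1981, 0.0072]
tool_rot: [-0.497, -0.503, -0.494, 0.506]
contact_force: [-0.6, -11.9, 5.9]
gripper_width: -0.0
```

```bash
python3 rel.py L -.05
```

```text
t 27.07 rack x -51.0 y-off -2.6 z 7.2 mm yaw err -0.33 F along x -11.9 y 0.5 z 5.9 w -0.000
```

Emit:
step_arm(
  plan=[
    [0,0,-0.02,0,0,0],
    [0,0,-0.02,0,0,0],
  ],
)

```text
t: 27.32
eef_pos: [0.638, 0.1981, 0.0072]
tool_rot: [-0.497, -0.502, -0.493, 0.507]
contact_force: [-1.7, -14.8, 8.9]
gripper_width: 0.0
```

```bash
python3 rel.py L -.05
```

```text
t 27.32 rack x -51.0 y-off -2.6 z 7.2 mm yaw err -0.37 F along x -14.8 y 1.5 z 8.9 w 0.000
```

Emit:
step_arm(
  plan=[
    [0,0,-0.02,0,0,0],
    [0,0,-0.02,0,0,0],
  ],
)

```text
t: 27.58
eef_pos: [0.6379, 0.1982, 0.0072]
tool_rot: [-0.497, -0.502, -0.493, 0.508]
contact_force: [-2.5, -17.6, 10.7]
gripper_width: 0.007
```

```bash
python3 rel.py L -.05
```

```text
t 27.57 rack x -50.9 y-off -2.6 z 7.2 mm yaw err -0.42 F along x -17.6 y 2.2 z 10.7 w 0.007
```

Emit:
step_arm(
  plan=[
    [0,0,-0.01,0,0,0],
    [0,0,-0.01,0,0,0],
  ],
)

```text
t: 27.82
eef_pos: [0.638, 0.1982, 0.0072]
tool_rot: [-0.497, -0.502, -0.492, 0.508]
contact_force: [-2.5, -18.0, 11.6]
gripper_width: -0.001
```

```bash
python3 rel.py L -.05
```

```text
t 27.82 rack x -50.9 y-off -2.6 z 7.2 mm yaw err -0.45 F along x -18.1 y 2.2 z 11.6 w -0.001
```

Firm against the stop at 18 N with no further movement. I'll back off and look from clear of the rack.

Emit:
step_arm(
  plan=[
    [0,0,0.3,0,0,0],
    [0,0,0.6,0,0,0],
    [-0.8,0,0.8,0,0,0],
    [-1,0,0.9,0,0,0],
    [-0.8,0,1,0,0,0],
    [0,0,1,0,0,0],
    [0,0,1,0,0,0],
    [0,0,0,0,0,0],
  ],
)

```text
t: 28.82
eef_pos: [0.6333, -0.023, 0.1108]
tool_rot: [-0.495, -0.505, -0.494, 0.506]
contact_force: [0.7, 0.7, 0.1]
gripper_width: 0.004
```

```bash
python3 - <<'E'
from plan import *
p,d=bot.read_camera('top'); P=cloud('top',d)
np.save('p10.npy',p); np.save('d10.npy',d)
p0=np.load('top_p.npy')
L=np.hstack([cv2.resize(p[170:280,90:175],None,fx=4.5,fy=4.5,interpolation=2),cv2.resize(p[170:280,315:400],None,fx=4.5,fy=4.5,interpolation=2)])
cv2.imwrite("pics/top10.png",L[:,:,::-1])
s,_=bot.read_camera('side')
cv2.imwrite("pics/side10.png",np.hstack([cv2.resize(s[205:305,125:245],None,fx=3.3,fy=3.3,interpolation=2),cv2.resize(s[140:240,280:400],None,fx=3.3,fy=3.3,interpolation=2)])[:,:,::-1])
hsv=cv2.cvtColor(p,cv2.COLOR_RGB2HSV)
# tag centres and stop/knob motion
def tag(r0,r1,c0,c1):
    sub=hsv[r0:r1,c0:c1]; m=((sub[...,1]<75)&(sub[...,2]>125)).astype(np.uint8)
    n,l,st,c=cv2.connectedComponentsWithStats(m);k=1+np.argmax(st[1:,4])
    ct,_=cv2.findContours((l==k).astype(np.uint8),cv2.RETR_EXTERNAL,cv2.CHAIN_APPROX_NONE)
    rc=cv2.minAreaRect((ray('top',ct[0][:,0]+[c0,r0],.022)[:,:2]*1000).astype(np.float32)); return rc
for k,box in (('L',(190,230,128,180)),('R',(230,260,318,352))):
    rc=tag(*box); o,u=RK[k]; w=np.array(rc[0])/1e3-o; print(k,rc,'rack x',w@u*1e3,'y',w@np.array([-u[1],u[0]])*1e3)
# whole-rack change: phase shift of knob patches
def sh(c,r,w=6):
    a=cv2.cvtColor(p0,cv2.COLOR_RGB2GRAY)[r-w:r+w,c-w:c+w].astype(np.float32);b=cv2.cvtColor(p,cv2.COLOR_RGB2GRAY)[r-w:r+w,c-w:c+w].astype(np.float32)
    return cv2.phaseCorrelate(a,b,cv2.createHanningWindow((2*w,2*w),cv2.CV_32F))
for c,r in((131,188),(127,259),(351,192),(362,263)): print('knob',sh(c,r))
print(bot.get_obs()['eef_pos'],bot.get_obs()['contact_force'])
E
```

```text
L ((635.1820068359375, 265.65240478515625), (35.232662200927734, 11.46744441986084), 1.3419873714447021) rack x 16.47543103149412 y -48.97576309448246
R ((509.4859313964844, -276.34197998046875), (37.89518356323242, 38.24665451049805), 5.241580009460449) rack x 13.020211587524464 y -48.46022240295413
knob ((-0.13620243863564063, 0.22013014055873104), 0.8625405331452688)
knob ((0.15524983539163006, 0.22262138579368784), 1.0147454912463825)
knob ((-0.07719133383240617, -0.1402486352030552), 0.9946981362170644)
knob ((-0.08059434911720764, 0.24395962034176488), 0.9961565923359659)
[ 0.63341053 -0.01745784  0.11114946] [-1.15350106  0.53429213  0.69427784]
```

View pics/top10.png

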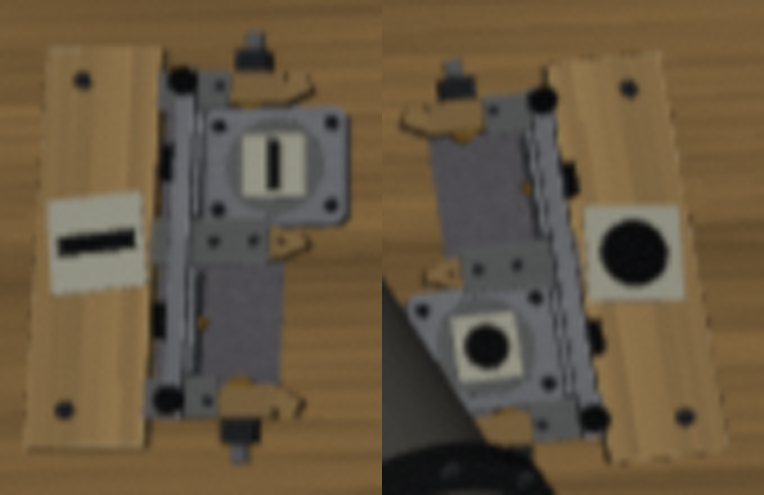

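View pics/side10.png

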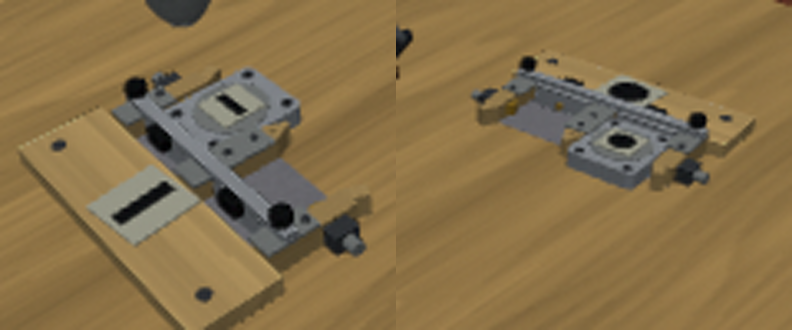

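```bash
python3 - <<'E'
from plan import *
K,o,M=cam('top')
def ortho(p,k,z=.018,s=5):
    oo,u=RK[k]; v=np.array([-u[1],u[0]])
    xs=np.arange(-60,85,1/s)/1e3; ys=np.arange(100,-100,-1/s)/1e3
    X,Y=np.meshgrid(xs,ys); W=np.stack([oo[0]+u[0]*X+v[0]*Y,oo[1]+u[1]*X+v[1]*Y,np.full_like(X,z)],-1)
    c=(W-o)@M; U=K[0,0]*c[...,0]/-c[...,2]+K[0,2]; V=-K[1,1]*c[...,1]/-c[...,2]+K[1,2]
    return cv2.remap(p,U.astype(np.float32),V.astype(np.float32),cv2.INTER_CUBIC)
out=[]
for k,f in(('L','p10.npy'),('R','p7.npy')):
    im=ortho(np.load(f),k)
    for x in range(-60,85,10): cv2.line(im,((x+60)*5,0),((x+60)*5,12 if x%50 else 30),(255,0,0),1)
    out.append(cv2.resize(im,None,fx=.55,fy=.6,interpolation=cv2.INTER_AREA))
    g=cv2.cvtColor(ortho(np.load(f),k),cv2.COLOR_RGB2GRAY).astype(float); g0=cv2.cvtColor(ortho(np.load('top_p.npy'),k),cv2.COLOR_RGB2GRAY).astype(float)
    def row(a,y0,y1): return a[int((100-y1)*5):int((100-y0)*5)].mean(0)
    for nm,a,y0,y1 in(('housing nest now',g,-80,-62),('same nest before',g0,-80,-62),('housing side2',g,-38,-24),('before',g0,-38,-24)):
        r=row(a,y0,y1); print(k,nm,[int(r[(x+60)*5:(x+60)*5+10].mean()) for x in range(-50,74,2)])
cv2.imwrite('pics/ortho.png',np.hstack(out)[:,:,::-1]); print(np.hstack(out).shape)
E
```

```text
L housing nest now [93, 91, 83, 66, 70, 87, 92, 83, 71, 69, 76, 88, 99, 100, 97, 96, 95, 99, 106, 111, 111, 109, 110, 109, 106, 100, 88, 81, 81, 87, 99, 108, 109, 110, 112, 112, 112, 107, 100, 98, 99, 99, 95, 83, 71, 68, 74, 84, 89, 80, 82, 93, 85, 86, 98, 102, 103, 101, 96, 84, 74, 68]
L same nest before [87, 87, 87, 87, 87, 87, 87, 87, 87, 88, 87, 88, 88, 88, 88, 88, 88, 89, 89, 88, 88, 87, 84, 76, 71, 71, 72, 72, 72, 71, 70, 69, 69, 69, 71, 72, 72, 72, 71, 71, 71, 72, 72, 72, 71, 71, 71, 60, 45, 45, 65, 85, 79, 81, 92, 96, 96, 94, 90, 78, 69, 64]
L housing side2 [90, 87, 71, 63, 79, 93, 95, 87, 84, 87, 93, 98, 99, 96, 91, 88, 94, 107, 117, 121, 121, 121, 120, 117, 107, 92, 80, 80, 88, 103, 120, 124, 123, 122, 122, 121, 113, 99, 91, 90, 94, 97, 97, 94, 93, 93, 95, 95, 86, 70, 61, 80, 82, 72, 95, 108, 106, 105, 103, 94, 79, 71]
L before [85, 85, 85, 85, 85, 84, 84, 84, 84, 84, 85, 85, 84, 84, 84, 84, 84, 85, 85, 85, 85, 84, 79, 73, 70, 70, 70, 71, 71, 72, 72, 72, 71, 71, 71, 71, 71, 71, 72, 72, 72, 71, 70, 71, 72, 73, 69, 61, 44, 37, 50, 75, 77, 68, 88, 101, 100, 99, 97, 88, 73, 66]
[... 418 characters left out ...]
 72, 72, 71, 70, 71, 71, 72, 72, 72, 72, 72, 71, 71, 71, 71, 71, 70, 70, 71, 72, 72, 72, 73, 72, 65, 52, 44, 56, 78, 80, 76, 87, 94, 96, 95]
R housing side2 [98, 98, 98, 98, 98, 98, 92, 73, 67, 84, 97, 97, 94, 90, 92, 98, 100, 100, 95, 89, 88, 98, 115, 124, 127, 128, 123, 115, 109, 102, 97, 93, 91, 93, 99, 108, 115, 121, 125, 127, 126, 117, 102, 94, 95, 99, 102, 100, 97, 94, 95, 99, 99, 89, 83, 90, 87, 86, 98, 105, 107, 107]
R before [90, 91, 91, 91, 91, 91, 91, 91, 91, 91, 91, 91, 91, 91, 91, 91, 91, 90, 90, 91, 90, 90, 86, 78, 72, 70, 70, 70, 71, 71, 72, 72, 72, 71, 72, 72, 72, 72, 72, 71, 71, 71, 70, 71, 72, 72, 72, 71, 71, 71, 70, 63, 51, 45, 59, 80, 80, 80, 91, 98, 99, 99]
(600, 798, 3)
```

View pics/ortho.png

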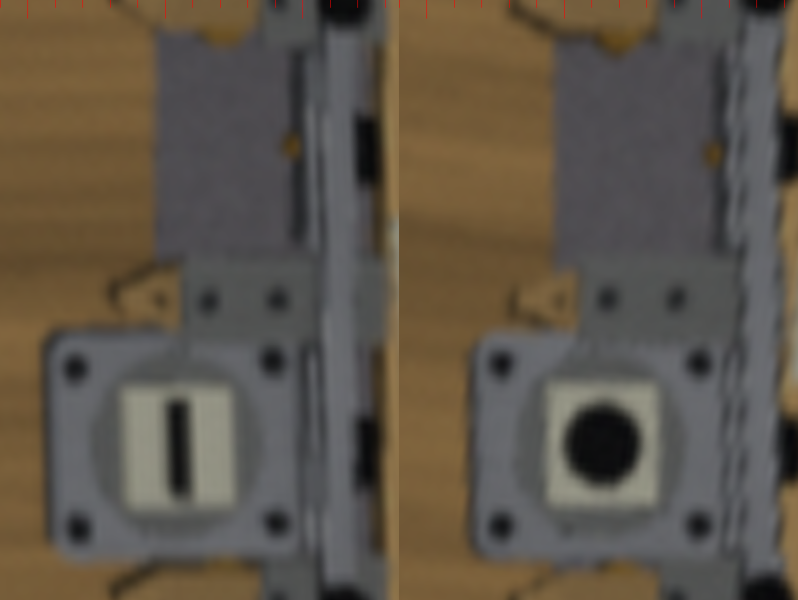

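The top view rectified at housing height shows two different results. The dot housing is square and flush on its stop. The bar housing is skewed about 1.7° in its nest, with its outer corner on the stop and a thin gap on the inner side. I'll press its rear face on the inner side to square it.

```bash
python3 - <<'E'
from plan import *
go([*rp('L',-.075,-.028),.0073],-.728)
E
```

```text
t 28.93 eef [ 0.6334 -0.0175  0.1111] F [-1.2  0.5  0.7] w 0.0
M [[-0.0, 1.0, -0.016], [0.001, -0.016, -1.0], [-1.0, -0.0, -0.001]]
cur yaw -0.94 turn deg(world) 0.22 rotvec units [-0.0006 -0.0001  0.    ] shift units now-frame [ 2.6   -0.588 -4.787] target-frame [ 2.596 -0.57  -4.791]
```

Emit:
step_arm(
  plan=[
    [0,-0.28,-1,-0.0006,0,0],
    [0.2,-0.29,-1,0,0,0],
    [0.6,0,-1,0,0,0],
    [1,0,-0.9,0,0,0],
    [0.6,0,-0.5,0,0,0],
    [0.2,0,-0.3,0,0,0],
    [0,0,-0.09,0,0,0],
    [0,0,0,0,0,0],
  ],
)

```text
t: 29.92
eef_pos: [0.6141, 0.1748, 0.0085]
tool_rot: [0.497, 0.503, 0.497, -0.502]
contact_force: [0.3, -0.4, 0.1]
gripper_width: -0.005
```

```bash
python3 rel.py L -.05
```

```text
t 29.93 rack x -74.6 y-off 20.9 z 8.5 mm yaw err 0.04 F along x -0.4 y -0.3 z 0.1 w -0.005
```

Emit:
step_arm(
  plan=[
    [0.03,0,-0.2,0,0,0],
    [0,0,-0.2,0,0,0],
    [0,0,-0.08,0,0,0],
    [0,0,-0.02,0,0,0],
    [0,0,-0.02,0,0,0],
    [0,0,0,0,0,0],
  ],
)

```text
t: 30.68
eef_pos: [0.6135, 0.1955, 0.006]
tool_rot: [-0.497, -0.503, -0.497, 0.503]
contact_force: [-0.2, 0.2, -0.5]
gripper_width: 0.001
```

```bash
python3 rel.py L -.05
```

```text
t 30.68 rack x -53.9 y-off 21.8 z 6.0 mm yaw err 0.05 F along x 0.2 y 0.2 z -0.5 w 0.001
```

Emit:
step_arm(
  plan=[
    [0,0,-0.02,0,0,0],
    [0,0,-0.02,0,0,0],
    [0,0,-0.02,0,0,0],
  ],
)

```text
t: 31.05
eef_pos: [0.6136, 0.1977, 0.0061]
tool_rot: [-0.497, -0.503, -0.497, 0.503]
contact_force: [-0.3, -1.9, 0.3]
gripper_width: 0.004
```

```bash
python3 rel.py L -.05
```

```text
t 31.05 rack x -51.8 y-off 21.8 z 6.1 mm yaw err 0.05 F along x -1.9 y 0.3 z 0.3 w 0.004
```

Emit:
step_arm(
  plan=[
    [0,0,-0.02,0,0,0],
    [0,0,-0.02,0,0,0],
    [0,0,-0.02,0,0,0],
  ],
)

```text
t: 31.42
eef_pos: [0.6135, 0.1978, 0.006]
tool_rot: [-0.497, -0.502, -0.496, 0.505]
contact_force: [-1.4, -7.8, 5.3]
gripper_width: 0.001
```

```bash
python3 rel.py L -.05
```

```text
t 31.43 rack x -51.7 y-off 21.8 z 6.0 mm yaw err -0.03 F along x -7.8 y 1.3 z 5.3 w 0.001
```

Emit:
step_arm(
  plan=[
    [0,0,-0.02,0,0,0],
    [0,0,-0.02,0,0,0],
    [0,0,-0.02,0,0,0],
  ],
)

```text
t: 31.8
eef_pos: [0.6135, 0.1978, 0.006]
tool_rot: [-0.498, -0.501, -0.495, 0.506]
contact_force: [-2.5, -12.5, 9.3]
gripper_width: -0.003
```

```bash
python3 rel.py L -.05
```

```text
t 31.8 rack x -51.7 y-off 21.8 z 6.0 mm yaw err -0.10 F along x -12.5 y 2.3 z 9.3 w -0.003
```

Emit:
step_arm(
  plan=[
    [0,0,-0.02,0,0,0],
    [0,0,-0.02,0,0,0],
  ],
)

```text
t: 32.05
eef_pos: [0.6136, 0.1979, 0.006]
tool_rot: [-0.498, -0.501, -0.494, 0.507]
contact_force: [-3.6, -15.1, 11.8]
gripper_width: 0.005
```

```bash
python3 rel.py L -.05
```

```text
t 32.05 rack x -51.6 y-off 21.8 z 6.0 mm yaw err -0.15 F along x -15.2 y 3.4 z 11.8 w 0.005
```

Emit:
step_arm(
  plan=[
    [-0.04,0,0,0,0,0],
    [-0.04,0,0,0,0,0],
  ],
)

```text
t: 32.3
eef_pos: [0.6117, 0.199, 0.0074]
tool_rot: [-0.497, -0.5, -0.496, 0.507]
contact_force: [-3.5, -9.9, -2.7]
gripper_width: -0.0
```

```bash
python3 rel.py L -.05
```

```text
t 32.3 rack x -50.5 y-off 23.7 z 7.4 mm yaw err -0.09 F along x -10.0 y 3.3 z -2.7 w -0.000
```

Emit:
step_arm(
  plan=[
    [-0.03,0,-0.02,0,0,0],
    [-0.03,0,0,0,0,0],
  ],
)

```text
t: 32.55
eef_pos: [0.6115, 0.1991, 0.0093]
tool_rot: [-0.497, -0.5, -0.496, 0.507]
contact_force: [-2.0, -11.7, -4.2]
gripper_width: 0.003
```

```bash
python3 rel.py L -.05
```

```text
t 32.55 rack x -50.4 y-off 23.9 z 9.3 mm yaw err -0.10 F along x -11.7 y 1.9 z -4.2 w 0.003
```

Emit:
step_arm(
  plan=[
    [0,0,-0.03,0,0,0],
    [0,0,-0.03,0,0,0],
  ],
)

```text
t: 32.8
eef_pos: [0.6115, 0.1991, 0.0091]
tool_rot: [-0.497, -0.499, -0.495, 0.509]
contact_force: [-4.3, -16.6, -1.4]
gripper_width: 0.001
```

```bash
python3 rel.py L -.05
```

```text
t 32.8 rack x -50.4 y-off 23.9 z 9.1 mm yaw err -0.17 F along x -16.6 y 4.1 z -1.4 w 0.001
```

Emit:
step_arm(
  plan=[
    [0,0,-0.02,0,0,0],
    [0,0,-0.02,0,0,0],
  ],
)

```text
t: 33.05
eef_pos: [0.6115, 0.1992, 0.0088]
tool_rot: [-0.498, -0.499, -0.494, 0.51]
contact_force: [-3.0, -18.8, -0.8]
gripper_width: 0.004
```

```bash
python3 rel.py L -.05
```

```text
t 33.05 rack x -50.3 y-off 23.9 z 8.8 mm yaw err -0.22 F along x -18.8 y 2.8 z -0.8 w 0.004
```

Back off and look again.

Emit:
step_arm(
  plan=[
    [0,0,0.3,0,0,0],
    [0,0,0.6,0,0,0],
    [-0.8,0,0.8,0,0,0],
    [-1,0,0.9,0,0,0],
    [-0.8,0,1,0,0,0],
    [0,0,1,0,0,0],
    [0,0,0,0,0,0],
  ],
)

```text
t: 33.92
eef_pos: [0.6123, 0.0212, 0.1162]
tool_rot: [0.496, 0.504, 0.495, -0.504]
contact_force: [-0.5, -0.7, -0.4]
gripper_width: -0.001
```

```bash
cat > oc.py <<'E'
from plan import *
K,o,M=cam('top')
def ortho(p,k,z=.018,s=8):
    oo,u=RK[k]; v=np.array([-u[1],u[0]])
    xs=np.arange(-55,80,1/s)/1e3; ys=np.arange(10,-100,-1/s)/1e3
    X,Y=np.meshgrid(xs,ys); W=np.stack([oo[0]+u[0]*X+v[0]*Y,oo[1]+u[1]*X+v[1]*Y,np.full_like(X,z)],-1)
    c=(W-o)@M; U=K[0,0]*c[...,0]/-c[...,2]+K[0,2]; V=-K[1,1]*c[...,1]/-c[...,2]+K[1,2]
    return cv2.remap(p,U.astype(np.float32),V.astype(np.float32),cv2.INTER_CUBIC)
p,d=bot.read_camera('top'); np.save('p11.npy',p)
im=np.vstack([ortho(np.load('p10.npy'),'L')[::2,::2],ortho(p,'L')[::2,::2]]); 
im2=np.vstack([ortho(np.load('p7.npy'),'R')[::2,::2],ortho(p,'R')[::2,::2]])
im=np.hstack([im,im2]); im=cv2.resize(im,None,fx=.72,fy=.68); print(im.shape)
cv2.imwrite(f'pics/oc{sys.argv[1]}.png',im[:,:,::-1])
E
python3 oc.py 1; ls pics | tail -3
```

```text
(598, 778, 3)
top6.png
top7.png
top7R.png
```

View pics/oc1.png

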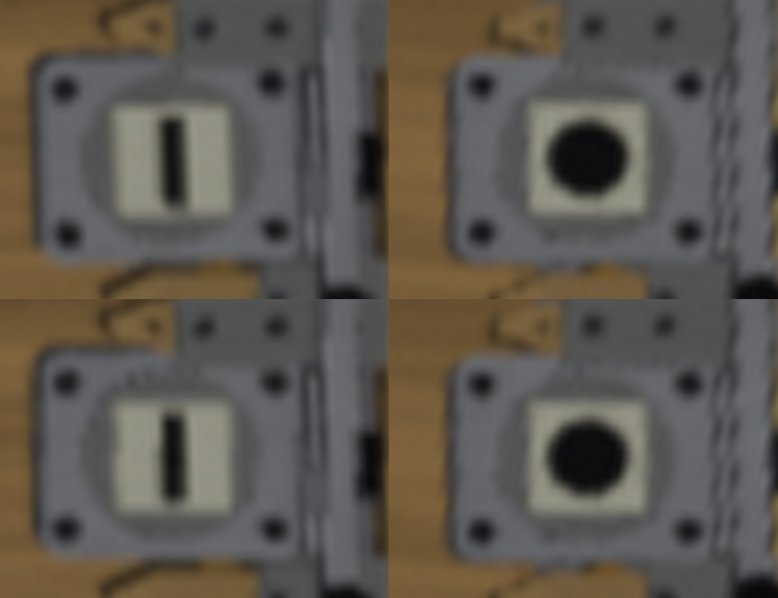

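The bar housing is now square. I'll make one last centred press to make sure the middle is fully home.

```bash
python3 - <<'E'
from plan import *
go([*rp('L',-.060,-.045),.0085],-.728)
E
```

```text
t 33.98 eef [0.612  0.0241 0.1161] F [-0.7  1.   0.1] w -0.003
M [[0.001, 1.0, -0.014], [0.0, -0.014, -1.0], [-1.0, 0.001, -0.0]]
cur yaw -0.83 turn deg(world) 0.1 rotvec units [-0.0003 -0.0001 -0.0002] shift units now-frame [ 2.692  0.393 -4.132] target-frame [ 2.689  0.403 -4.133]
```

Emit:
step_arm(
  plan=[
    [0.2,0.4,-0.9,0,0,0],
    [0.8,0,-0.9,0,0,0],
    [1,0,-0.8,0,0,0],
    [0.5,0,-0.6,0,0,0],
    [0.19,0,-0.6,0,0,0],
    [0,0,-0.3,0,0,0],
    [0,0,0,0,0,0],
  ],
)

```text
t: 34.85
eef_pos: [0.6293, 0.1915, 0.0087]
tool_rot: [0.497, 0.503, 0.498, -0.502]
contact_force: [1.0, 0.4, -0.1]
gripper_width: 0.001
```

```bash
python3 rel.py L -.05
```

```text
t 34.85 rack x -57.8 y-off 6.0 z 8.7 mm yaw err 0.21 F along x 0.4 y -1.0 z -0.1 w 0.001
```

Emit:
step_arm(
  plan=[
    [0,0,-0.08,0,0,0],
    [0,0,-0.03,0,0,0],
    [0,0,-0.03,0,0,0],
    [-0.02,0,-0.03,0,0,0],
  ],
)

```text
t: 35.35
eef_pos: [0.6296, 0.1956, 0.009]
tool_rot: [-0.497, -0.503, -0.497, 0.503]
contact_force: [-0.4, 0.4, 0.2]
gripper_width: 0.0
```

```bash
python3 rel.py L -.05
```

```text
t 35.35 rack x -53.7 y-off 5.7 z 9.0 mm yaw err 0.03 F along x 0.4 y 0.4 z 0.2 w 0.000
```

Emit:
step_arm(
  plan=[
    [-0.02,0,-0.025,0,0,0],
    [-0.02,0,-0.025,0,0,0],
  ],
)

```text
t: 35.6
eef_pos: [0.6296, 0.198, 0.0106]
tool_rot: [0.497, 0.503, 0.497, -0.503]
contact_force: [0.0, -0.5, 0.6]
gripper_width: 0.001
```

```bash
python3 rel.py L -.05
```

```text
t 35.6 rack x -51.2 y-off 5.8 z 10.6 mm yaw err 0.06 F along x -0.5 y -0.0 z 0.6 w 0.001
```

Emit:
step_arm(
  plan=[
    [-0.02,0,-0.025,0,0,0],
    [-0.02,0,-0.025,0,0,0],
  ],
)

```text
t: 35.85
eef_pos: [0.6294, 0.1985, 0.0116]
tool_rot: [-0.497, -0.502, -0.497, 0.504]
contact_force: [0.2, -4.1, -2.0]
gripper_width: 0.003
```

```bash
python3 rel.py L -.05
```

```text
t 35.85 rack x -50.8 y-off 6.0 z 11.6 mm yaw err 0.02 F along x -4.1 y -0.2 z -2.0 w 0.003
```

Emit:
step_arm(
  plan=[
    [0,0,-0.03,0,0,0],
    [0,0,-0.03,0,0,0],
    [0,0,-0.02,0,0,0],
  ],
)

```text
t: 36.22
eef_pos: [0.6295, 0.199, 0.0115]
tool_rot: [-0.498, -0.502, -0.495, 0.505]
contact_force: [-1.3, -9.4, 1.1]
gripper_width: -0.002
```

```bash
python3 rel.py L -.05
```

```text
t 36.23 rack x -50.3 y-off 5.9 z 11.5 mm yaw err -0.07 F along x -9.4 y 1.2 z 1.1 w -0.002
```

Emit:
step_arm(
  plan=[
    [0,0,-0.03,0,0,0],
    [0,0,-0.03,0,0,0],
  ],
)

```text
t: 36.48
eef_pos: [0.6295, 0.199, 0.0114]
tool_rot: [-0.498, -0.501, -0.495, 0.507]
contact_force: [-3.0, -14.7, 4.4]
gripper_width: 0.005
```

```bash
python3 rel.py L -.05
```

```text
t 36.48 rack x -50.2 y-off 5.9 z 11.4 mm yaw err -0.15 F along x -14.7 y 2.8 z 4.4 w 0.005
```

Emit:
step_arm(
  plan=[
    [0,0,-0.03,0,0,0],
  ],
)

```text
t: 36.6
eef_pos: [0.6295, 0.1991, 0.0114]
tool_rot: [-0.498, -0.5, -0.494, 0.507]
contact_force: [-2.7, -16.8, 6.8]
gripper_width: -0.004
```

Emit:
step_arm(
  plan=[
    [0,0,0.3,0,0,0],
    [0,0,0.6,0,0,0],
    [-0.6,0,0.8,0,0,0],
    [-0.8,0,1,0,0,0],
    [0,-0.5,1,0,0,0],
    [0,-0.5,1,0,0,0],
    [0,-0.5,1,0,0,0],
  ],
)

```text
t: 37.48
eef_pos: [0.5663, -0.0224, 0.0684]
tool_rot: [0.497, 0.503, 0.497, -0.503]
contact_force: [0.1, -1.0, 0.0]
gripper_width: -0.003
```

```bash
python3 - <<'E'
from plan import *
go([*rp('R',-.060,-.035),.010],5.4227)
E
python3 oc.py 2
```

```text
t 37.48 eef [ 0.5663 -0.0224  0.0684] F [ 0.1 -1.   0. ] w -0.003
M [[0.001, 1.0, -0.012], [0.0, -0.012, -1.0], [-1.0, 0.001, -0.0]]
cur yaw -0.69 turn deg(world) 6.11 rotvec units [-0.017  -0.     -0.0002] shift units now-frame [ 1.457 -1.206  4.514] target-frame [ 1.46  -1.678  4.36 ]
(598, 778, 3)
```

View pics/oc2.png

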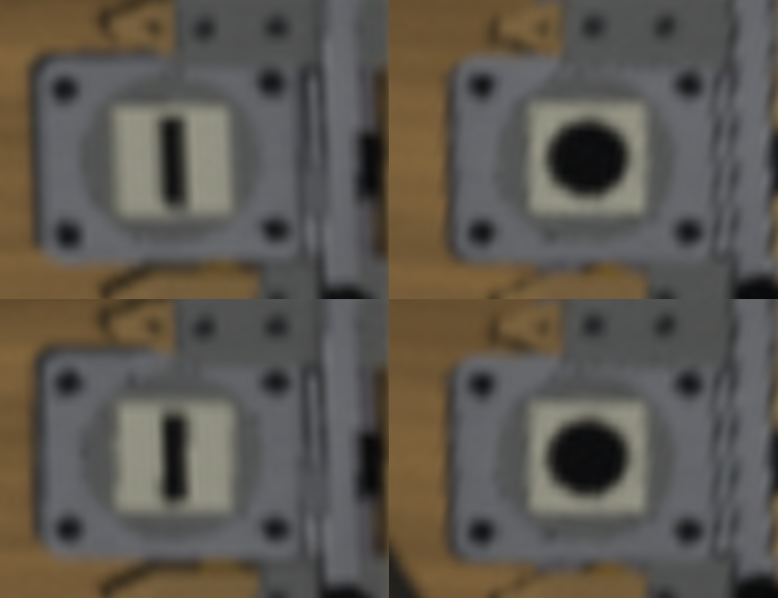

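The bar housing is square and flush. There is time to confirm the dot housing with a light press on its inner side.

Emit:
step_arm(
  plan=[
    [0,-0.8,0.5,-0.017,0,0],
    [0,-0.8,0.9,0,0,0],
    [0.4,-0.08,0.9,0,0,0],
    [0.7,0,0.9,0,0,0],
    [0.36,0,0.8,0,0,0],
    [0,0,0.3,0,0,0],
    [0,0,0,0,0,0],
  ],
)

```text
t: 38.4
eef_pos: [0.5146, -0.195, 0.0103]
tool_rot: [0.523, 0.476, 0.523, -0.476]
contact_force: [0.5, 0.8, 0.0]
gripper_width: -0.005
```

```bash
python3 rel.py R -.05
```

```text
t 38.4 rack x -67.5 y-off 14.3 z 10.3 mm yaw err -0.04 F along x -0.8 y 0.6 z 0.0 w -0.005
```

Emit:
step_arm(
  plan=[
    [0,0,0.2,0,0,0],
    [0,0,0.2,0,0,0],
    [0,0,0.1,0,0,0],
    [0,0,0.03,0,0,0],
    [0,0,0,0,0,0],
  ],
)

```text
t: 39.02
eef_pos: [0.5162, -0.2158, 0.0097]
tool_rot: [0.523, 0.476, 0.523, -0.476]
contact_force: [0.2, 0.7, -0.3]
gripper_width: 0.002
```

```bash
python3 rel.py R -.05
```

```text
t 39.02 rack x -46.6 y-off 13.9 z 9.7 mm yaw err 0.03 F along x -0.7 y 0.3 z -0.3 w 0.002
```

Emit:
step_arm(
  plan=[
    [-0.02,0,0.03,0,0,0],
    [-0.02,0,0.03,0,0,0],
    [-0.02,0,0.03,0,0,0],
  ],
)

```text
t: 39.4
eef_pos: [0.5164, -0.2186, 0.0119]
tool_rot: [0.523, 0.476, 0.524, -0.475]
contact_force: [1.0, 3.9, -2.9]
gripper_width: -0.001
```

```bash
python3 rel.py R -.05
```

```text
t 39.4 rack x -43.8 y-off 13.9 z 11.9 mm yaw err 0.06 F along x -3.8 y 1.3 z -2.9 w -0.001
```

Emit:
step_arm(
  plan=[
    [0,0,0.03,0,0,0],
    [0,0,0.03,0,0,0],
  ],
)

```text
t: 39.65
eef_pos: [0.5164, -0.2187, 0.0118]
tool_rot: [0.523, 0.476, 0.525, -0.474]
contact_force: [-0.6, 10.1, 0.7]
gripper_width: 0.001
```

```bash
python3 rel.py R -.05
```

```text
t 39.65 rack x -43.7 y-off 13.9 z 11.8 mm yaw err 0.15 F along x -10.1 y 0.4 z 0.7 w 0.001
```

Emit:
step_arm(
  plan=[
    [0,0,0.03,0,0,0],
    [0,0,0.03,0,0,0],
  ],
)

```text
t: 39.9
eef_pos: [0.5164, -0.2188, 0.0117]
tool_rot: [0.522, 0.476, 0.526, -0.474]
contact_force: [-2.9, 15.3, 3.2]
gripper_width: 0.001
```

```bash
python3 rel.py R -.05
```

```text
t 39.9 rack x -43.6 y-off 13.9 z 11.7 mm yaw err 0.23 F along x -15.5 y -1.5 z 3.2 w 0.001
```

Emit:
step_arm(
  plan=[
    [0,0,-0.3,0,0,0],
    [0,0,-0.6,0,0,0],
    [-0.6,0,-0.8,0,0,0],
    [-0.8,0,-1,0,0,0],
    [-0.6,0,-0.6,0,0,0],
    [0,0,0,0,0,0],
  ],
)

```text
t: 40.65
eef_pos: [0.506, -0.0914, 0.0941]
tool_rot: [0.525, 0.476, 0.523, -0.474]
contact_force: [-0.3, -0.3, -0.1]
gripper_width: -0.004
```

```bash
python3 oc.py 3; python3 - <<'E'
from plan import *
s,_=bot.read_camera('side'); cv2.imwrite('pics/side12.png',s[:,:,::-1]); print(bot.get_obs()['contact_force'],bot.get_obs()['t'],bot.get_obs()['eef_pos'])
E
```

```text
(598, 778, 3)
[ 0.56741529 -0.39783834 -0.34770389] 40.75 [ 0.50441142 -0.09407921  0.09194318]
```

View pics/oc3.png

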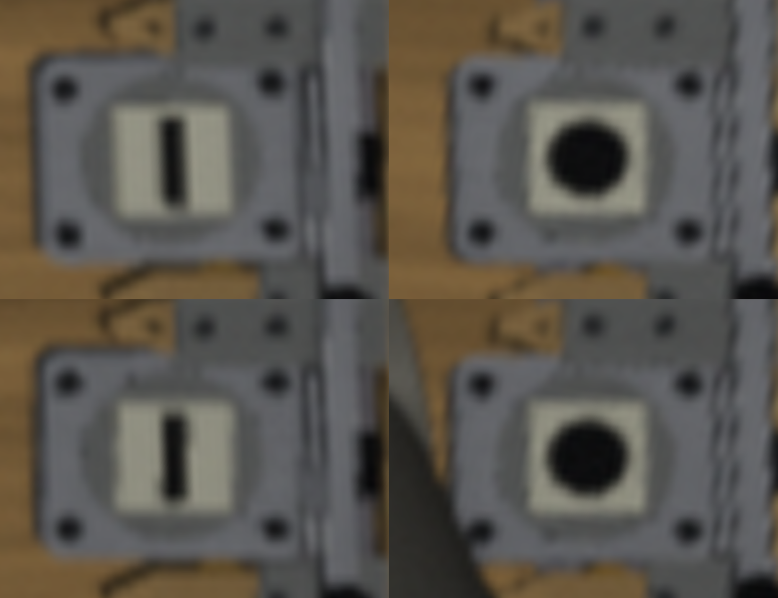

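View pics/side12.png

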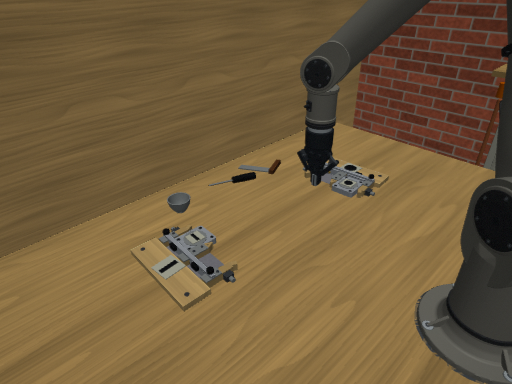

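Both housings are seated, the bystanders are where they were, and the robot is touching nothing.

```bash
python3 -c "
from station import bot
print(bot.hand_in())"
```

```text
the job is handed in; nothing more can be done
None
```

I slid both housings home and handed the job in at about 41 s of the 54 s allowed. The dot housing is in the right rack's nest b (dot sign), and the bar housing is in the left rack's nest b (bar sign).

- **Dot housing:** It stopped dead under about 20 N. Presses at the centre and on the inner side stopped at the same place to within 0.1 mm, so it is square on its stop.
- **Bar housing:** My first check failed. It had stopped skewed by about 2°, with a small gap on the inner side. I pressed the inner side and then the centre, at up to about 19 N. Both then stopped within 0.1 mm of each other, and the top camera showed it square and flush.
- **Stops:** No push went over about 20 N, against the roughly 30 N at which they slip. After the first seating, the clamp knobs showed no clear shift in the camera (under 0.3 pixel, roughly 0.7 mm).
- **Switch pins:** I could not read them directly, so that they are pressed in rests on the housings being flush on the stops. My early camera estimate of where the left stop stands differed from the felt position by about 4 mm; I went by feel.
- **Bystanders:** The screwdriver, tin and try square look unmoved in the last side picture.

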